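Fit the doser's knob and hold it pressed

ROBOT

A 7-joint arm with a two-finger parallel gripper is mounted at the origin on the work surface. World frame = base frame: x ahead of the robot, y to its left, z up, the work surface at z = 0. Lengths are in m, angles in rad, forces in N, time in s.
With the tool pointing down it reaches from about 0.4 to 0.9 m from the base axis. Payload 5.5 kg.
Tool frame: the origin (TCP) lies midway between the tips of the shut fingers; the grasp point (between the pads) lies 19 mm behind it (ctrl.pinch_z is the distance from the TCP to the grasp point, in m); x points along the fingers, z is the direction in which the jaws open and shut, and the axes are right-handed (so a half turn about x gives the same grasp; the last joint's range is limited). The gripper opens to 85 mm and grips with 20 to 120 N. Pads are 22 mm wide; open, the fingers measure 114 mm over their backs; the gripper's body (76 mm by 85 mm) begins 54 mm behind the grasp point. The pads swing forward as they close: fully open they stand 13 mm farther back than shut.
Start: joints at [-0.948, 0.501, -0.427, 1.55, 0.221, 1.138, -0.21], TCP at [0.229, 0.608, 0.195] pointing down, gripper open.
Joint ranges: [-2.88, 2.88], [-0.31, 2.03], [-1.54, 1.56], [0.2, 2.42], [-1.41, 4.55], [0.19, 2.02], [-2.57, 2.57]. Speed limits (rad/s): [2.57, 2.57, 3.14, 3.14, 3.14, 3.14, 3.14].

INTERFACE

Orientations are given as [roll, pitch, yaw] about the fixed x, y, z axes, in that order (R = Rz(yaw) Ry(pitch) Rx(roll)).
In Python, from workcell import ctrl, eyes, models gives the robot as it stands. The module is installed in compiled form; this text tells all that it offers.
- The arm moves only by the tool play_rows, never from a script. Its argument "increments" is one flat list of numbers, 5 for each row, row after row: the closure in counts, from 0 (fully open) to 255 (shut), then the shift along the tool's x, y, z in mm, then the turn about the tool's x in rad. A call has 1 to 5 rows; each row shifts and turns the pose as measured when the row begins, along the tool's axes as they then stand; what a row does not reach is not made up. A row lasts 1/12 s, in which the tool goes at most 41.7 mm and 7.16 degrees, less where a joint would pass 70% of its speed; a pose out of reach is approached as far as the arm can. A call with a gripper value outside its range is refused whole. The fingers move at their own pace and stop on an object; "newtons" is the grip in N (left out, the last holds). Time passes only in rows, so rows that do not move let the fingers close. It gives the time, the measured TCP pose, the force and the opening at its end, in the units of the state.
- ctrl.get_obs(): the state, without advancing time (a new reading comes with each control period).
- eyes.snapshot(name): name is "side" or "top" or "wrist"; returns a dict with "pixels" (400x640x3 uint8, red, green, blue), "mtx" (3x3 intrinsics, pixels), "extrinsics" (4x4, takes a point from camera to world coordinates). Camera axes: x right, y up, looking along -z (the intrinsics and any distortion apply to the point x, -y, -z); pixel columns grow to the right and rows downward; lengths in m; the calibration is good to about 2 mm. A picture is of the moment at which its call begins. There is no depth.
- ctrl.job_done(): hands the job in, once; it reports no verdict.
Trained networks look in a picture, given as the dict that the camera call returned (one of the last four; its "shot" number tells which), for a name from the list of things; names that differ only in an ending like _2 or _b are one class to them, and where a whole thing is asked for, a point or a joint stands for the part that bears it (a point fixed in the world has none). Each returns a list of dicts, best first, with "score" (0 to 1); they miss things now and then, are a little off and sometimes report something else, mostly with a low value. They report only what shows in the picture. A call takes as long as a camera call. They do not tell look-alikes from the thing itself.
- models.trace(picture, thing): "region" (400x640 bool, what is visible of it) and "extent" ([centre column, centre row, width, height] in pixels, round what is visible of it).
The state is a dict: "clock": time; "joints": joint angles; "dq": joint speeds; "joint_torque": joint torques, N m; "tcp_pos": TCP position; "tool_rot": TCP orientation; "contact_force": force on the tool from outside, world axes, zero at the start; "ft_torque": the same for the moment, N m; "gripper_width": opening from 0.0 (shut) to 1.0 (fully open).
Only numpy, scipy, OpenCV 4.12 (cv2) and the standard library are available. Lean on these libraries where they do the work, as an engineer would, in place of code of your own. Each camera call takes 0.05 s, during which the arm holds its last target.

TASK

The detergent doser on the ledge has lost its knob; the new one lies in the small carton. First fold both carton flaps right back, well past upright, then take the knob out, turn it so that its flat matches the flat of the D-shaped spindle and push it fully onto the spindle. Keep the gripper on the knob and press it, spindle and all, down to the stop against the spring, and finish like that, still pressing and without letting go; leave the other things on the ledge where they are.

Things in the scene. Friction and masses are not known exactly. Their poses are not given: they have to be found in the camera images.
- carton: Open square cardboard carton, 140 x 140 mm outside, walls 4 mm, rim 56 mm above the ledge, inside floor 6 mm above it; fixed. Origin: centre of the underside; z up, x and y along its sides, turned by up to 0.3 rad. Flaps are hinged on the rims of its +y side (flap_left) and -y side (flap_right). It may stand left or right of the robot's midline.
- flap_left (a joint): Angle (rad) of the flap on the carton's +y rim: 0 level over the carton, 1.57 upright, 2.6 folded right back (stop). 134 mm along x, 60 mm hinge to free edge, 3 mm thick; hinge line at y = 68.5, z = 56 mm in the carton's frame. Starts at 0.7 to 1.1, leaving a slot of 45 mm or more between the flaps' edges. Stays where left (0.025 N m); push it outward from inside with closed fingertips.
- flap_right (a joint): The same for the flap on the carton's -y rim: hinge line at y = -68.5, z = 56 mm in the carton's frame.
- knob: Grey knob, 60 g, upright on the carton's floor near its middle. Skirt 48 mm diameter, 18 high; on it a grip bar 44 long (x), 14 wide (y), 18 to 42 mm above the underside, with a pointer nose at its +x end. D bore from below, 15 deep, 20.7 mm across the round, flat 6.4 mm from the axis on the nose's (+x) side. Origin: on the axis at the underside, z up; x starts within 0.85 rad of world x.
- knob_nose (a point): Tip of the knob's pointer nose (8 mm wide, 12 mm high, just above the skirt), 37 mm from the axis along the knob's +x and 24 mm above its underside.
- doser: White detergent doser fixed to the ledge, on the side where the carton is not: box 150 (x) x 110 mm (y), deck 62 mm above the ledge. A steel spout sticks out of its +x end to 111 mm from the middle, below the deck; a 3 mm high rib on the deck, 44 to 66 mm from the middle, is on the same side. Spindle upright in the deck's middle. Origin: centre of the underside; z up; yaw up to 0.6 rad.
- spindle_tip (a point): Centre of the top of the doser's steel D spindle: 18 mm diameter, one flat 5 mm from the axis facing this point's +x (spout and rib side), last 2 mm tapered; z up. 28 mm above the deck, 90 mm above the ledge, when not pressed. The spindle does not turn. A knob fully on has its underside 15 mm below this tip.
- spindle (a joint): How far the spindle is pressed down (m): 0 = up, 0.008 = end stop. The spring pushes back with about 3 N at the start and 9 N at the stop, so the knob's weight does not move it, and it rises again if let go.
- tub: Bystander: closed blue plastic detergent tub, 140 mm diameter, 130 mm high, origin at the centre of its underside.
- jar: Bystander: glass jar with a screw lid, 76 mm diameter, 110 mm high, origin at the centre of its underside.
- scoop: Bystander: white measuring scoop, cup 60 mm diameter and 40 mm high with a flat handle reaching 117 mm from the cup's axis along its -x; origin under the cup.
Mind the look-alikes: they are no part of the job. There is more than one size of the doser; the job needs the largest.

How it is judged:
On the way, in this order (a step that is already met when the one before it is completed fails the run):
1. both carton flaps are folded back past upright (over 1.75 rad), the knob still in the carton (value of joint each of flap_left, flap_right above 1.75 rad and z of knob in the frame of carton below 0.03 m), for 0.2 s.
2. the knob is lifted out of the carton by the gripper (z of knob in the frame of carton above 0.06 m and contact force between the fingers and knob above 1 N), for 0.1 s.
3. the knob is on the D-shaped spindle, flat to flat, its underside at least 12 mm below the spindle's tip (z of knob in the frame of spindle_tip below -0.012 m and horizontal distance between knob and spindle_tip below 0.004 m and x of knob_nose in the frame of spindle_tip above 0.025 m and angle between the x axis of knob and the x axis of spindle_tip, either way round below 0.3 rad and angle between knob's own z axis and vertical below 0.15 rad), for 0.1 s.
At the end, for the whole second after the job is handed in: Knob on the spindle, flats matched (underside 12 mm or more below the tip, axis within 4 mm, pointer within 0.3 rad of the flat, tilt under 0.15 rad), spindle pressed over 6 of its 8 mm, fingers still on the knob with over 2 N, both flaps beyond 1.75 rad (all of step 3 and value of joint spindle above 0.006 m and contact force between the fingers and knob above 2 N and value of joint each of flap_left, flap_right above 1.75 rad); the arm keeps its last pose, push and grip.
It fails at once if the tub is shifted by more than 30 mm (distance of tub from where it was at the start of the episode above 0.03 m).
It fails at once if the jar is shifted by more than 30 mm (distance of jar from where it was at the start of the episode above 0.03 m).
It fails at once if the scoop is shifted by more than 30 mm (distance of scoop from where it was at the start of the episode above 0.03 m).
It also fails if it takes over 54 s, if anything falls off the work surface, if the arm or the gripper's body presses on something with over 40 N, if the wrist force passes 120 N, or if a joint passes its speed limit or range.

## Working session

There is one attempt and no reset: what is moved stays moved. The work goes in short steps, Python scripts to look and compute and a tool call to move; the robot and the scene stay as the last step left them, time stands still between calls to the robot, and variables do not carry over. Pictures are saved under pics/ and viewed, and the job is handed in when it is done.

Besides the shell and the picture viewer there is one more tool, called after "Request:" as name(argument=value, ...) on one line, values as JSON. play_rows: Moves the arm, as the interface text tells. Its arguments: {"type":"object","properties":{"increments":{"type":"array"},"newtons":{"type":"number"}},"required":["increments"]}

```bash
mkdir -p pics; ls; python3 - <<'E'
from workcell import ctrl, eyes, models
import cv2,numpy as np,pickle
o=ctrl.get_obs();print(o, ctrl.pinch_z)
for n in ["side","top","wrist"]:
    s=eyes.snapshot(n);cv2.imwrite(f'pics/{n}0.png',s['pixels'][:,:,::-1]);print(n,s['mtx'].tolist(),np.round(s['extrinsics'],4).tolist(),[k for k in s])
    pickle.dump(s,open(f'pics/{n}0.pkl','wb'))
    for t in ['carton','knob','doser','spindle_tip','tub','jar','scoop','flap_left']:
        try: print(t,[(round(float(r['score']),2),np.round(r['extent']).tolist()) for r in models.trace(s,t)])
        except Exception as e: print(t,e)
E
```

```text
pics
{'clock': 0.0, 'joints': array([-0.94778426,  0.50184722, -0.42680654,  1.55146107,  0.22074728,
        1.13823909, -0.2103054 ]), 'dq': array([ 0.00066457,  0.00028877,  0.00044601,  0.0006656 , -0.00062058,
       -0.00033223,  0.00017099]), 'joint_torque': array([ 1.66928671e-04, -5.69528890e+01, -5.81570596e+00, -2.80934161e+01,
        1.08205402e-02,  1.23098376e-02,  3.16616706e-07]), 'tcp_pos': array([0.22860745, 0.60767029, 0.19435651]), 'tool_rot': array([ 3.07280971,  1.56888598, -1.99934838]), 'contact_force': array([-0.72568309, -0.02175944,  0.65703432]), 'ft_torque': array([-0.00184552, -0.04506337, -0.01985221]), 'gripper_width': 0.9934316240659592} 0.0187
side [[489.69049496921497, 0.0, 319.32374839458237], [0.0, 489.69049496921497, 202.27228780232406], [0.0, 0.0, 1.0]] [[-0.8225, 0.335, -0.4596, -0.2544], [-0.5687, -0.4934, 0.6582, 1.1026], [-0.0063, 0.8027, 0.5963, 1.0629], [0.0, 0.0, 0.0, 1.0]] ['pixels', 'mtx', 'extrinsics', 'shot']
carton [(0.66, [294.0, 241.0, 33.0, 52.0])]
knob [(0.43, [285.0, 246.0, 5.0, 4.0])]
doser [(0.92, [352.0, 188.0, 39.0, 39.0]),
[... 486 characters left out ...]
 [251.0, 205.0, 56.0, 56.0])]
knob [(0.78, [252.0, 202.0, 15.0, 22.0])]
doser [(0.97, [389.0, 211.0, 60.0, 65.0]), (0.94, [416.0, 281.0, 38.0, 46.0])]
spindle_tip []
tub [(0.69, [149.0, 190.0, 60.0, 53.0])]
jar [(0.81, [487.0, 187.0, 40.0, 29.0])]
scoop [(0.76, [320.0, 114.0, 26.0, 49.0])]
flap_left [(0.82, [231.0, 202.0, 16.0, 46.0])]
wrist [[322.70912049348937, 0.0, 319.6956085136131], [0.0, 322.70912049348937, 204.90496081246377], [0.0, 0.0, 1.0]] [[0.3517, -0.8879, -0.2967, 0.1532], [0.9361, 0.3335, 0.1117, 0.6379], [-0.0002, -0.317, 0.9484, 0.3732], [0.0, 0.0, 0.0, 1.0]] ['pixels', 'mtx', 'extrinsics', 'shot']
carton []
knob []
doser []
spindle_tip []
tub []
jar []
scoop []
flap_left []
```

View pics/side0.png

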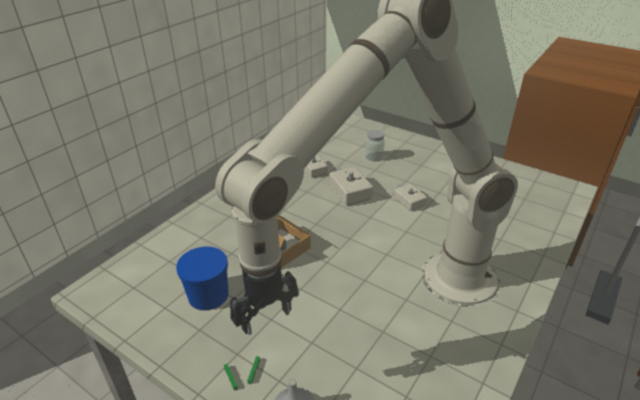

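View pics/top0.png

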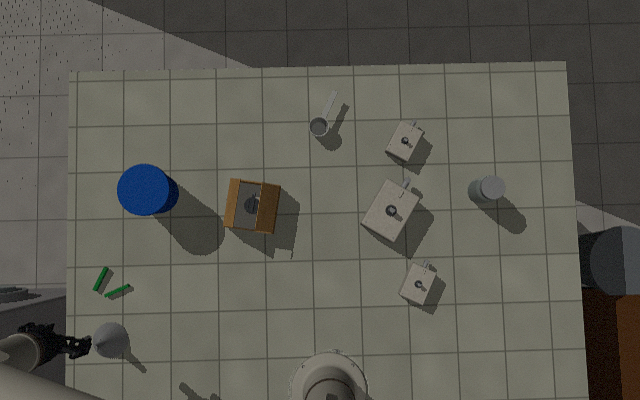

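```bash
python3 - <<'E'
import cv2
t=cv2.imread('pics/top0.png');s=cv2.imread('pics/side0.png')
cv2.imwrite('pics/tcA.png',cv2.resize(t[160:250,200:300],None,fx=6,fy=6,interpolation=cv2.INTER_CUBIC))
cv2.imwrite('pics/tcB.png',cv2.resize(t[160:310,340:460],None,fx=4,fy=4,interpolation=cv2.INTER_CUBIC))
cv2.imwrite('pics/sc.png',cv2.resize(s[150:290,260:440],None,fx=4,fy=4,interpolation=cv2.INTER_CUBIC))
E
```

```text
(no output)
```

View pics/tcA.png

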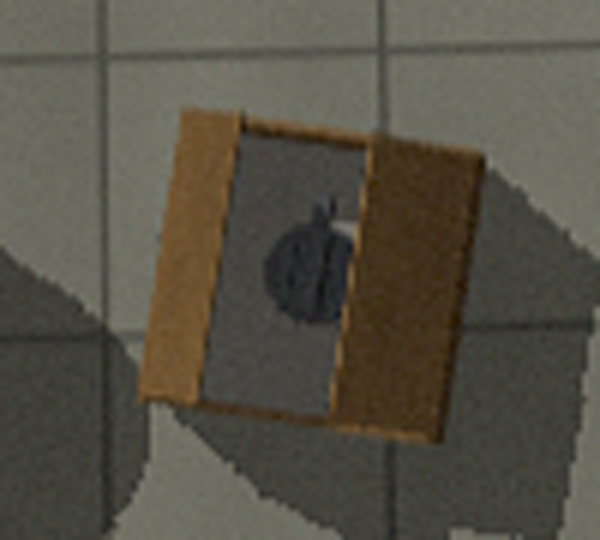

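View pics/tcB.png

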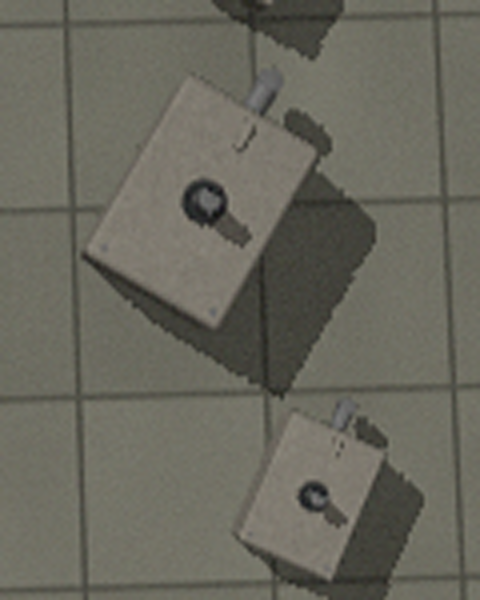

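View pics/sc.png

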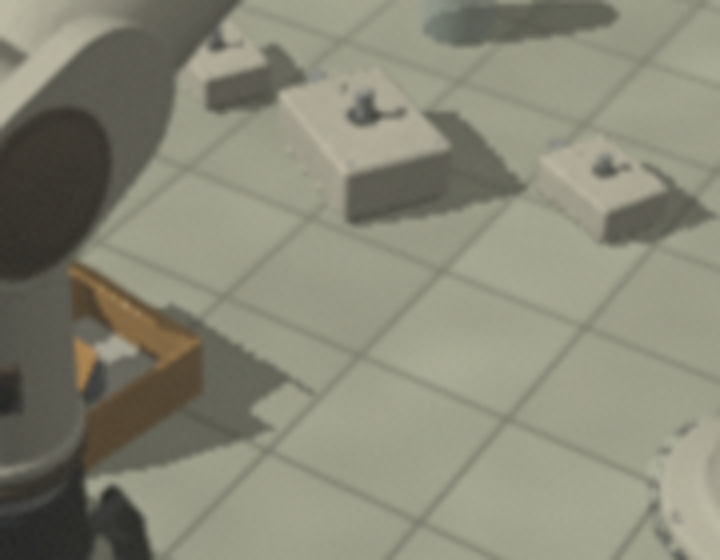

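Candidates. Dosers: (391,210) large, (405,142) small, (418,285) small, so I take (391,210), the only one whose outline is large enough. Knob: (252,204) in the carton, nose pointing up the image (+x); the grey cone at (110,340) and the green bars are not knobs. Crops agree. Next I measure.

```bash
cat > h.py <<'E'
import numpy as np,cv2,pickle
from scipy.spatial.transform import Rotation as R
def proj(s,P):
    P=np.atleast_2d(P).astype(float);E=s['extrinsics'];c=(P-E[:3,3])@E[:3,:3]
    K=s['mtx'];x=c[:,0]/-c[:,2];y=-c[:,1]/-c[:,2]
    return np.c_[K[0,0]*x+K[0,2],K[1,1]*y+K[1,2]]
def back(s,uv,z):
    uv=np.atleast_2d(uv).astype(float);K=s['mtx'];E=s['extrinsics']
    d=np.c_[(uv[:,0]-K[0,2])/K[0,0],-(uv[:,1]-K[1,2])/K[1,1],-np.ones(len(uv))]@E[:3,:3].T
    t=(z-E[2,3])/d[:,2];return E[:3,3]+d*t[:,None]
def W(pose,p):
    x,y,a=pose;p=np.atleast_2d(p).astype(float);c,s=np.cos(a),np.sin(a)
    return np.c_[x+c*p[:,0]-s*p[:,1],y+s*p[:,0]+c*p[:,1],p[:,2]]
def rect(cx,cy,w,h,z): return np.array([[cx-w/2,cy-h/2,z],[cx+w/2,cy-h/2,z],[cx+w/2,cy+h/2,z],[cx-w/2,cy+h/2,z]])
def circ(cx,cy,r,z,n=40):
    t=np.linspace(0,2*np.pi,n,endpoint=False);return np.c_[cx+r*np.cos(t),cy+r*np.sin(t),z+0*t]
def flap(th,side): # side +1 left
    q=[]
    for x in(-.067,.067):
        q+=[[x,side*.0685,.056],[x,side*(.0685-.06*np.cos(th)),.056+.06*np.sin(th)]]
    return np.array([q[0],q[1],q[3],q[2]])
def knob(z0=.006): return [circ(0,0,.024,z0+.018),rect(0,0,.044,.014,z0+.042),rect(.0295,0,.015,.008,z0+.03)]
def overlay(s,items,roi,f,name):
    c0,r0,c1,r1=roi
    im=cv2.resize(s['pixels'][r0:r1,c0:c1,::-1],None,fx=f,fy=f,interpolation=cv2.INTER_CUBIC)
    for pose,polys,col in items:
        for p in polys:
            uv=(proj(s,W(pose,p))+.5-[c0,r0])*f
            cv2.polylines(im,[np.round(uv).astype(int)],True,col,1,cv2.LINE_AA)
    cv2.imwrite(name,im)
def toolR(o): return R.from_euler('xyz',o['tool_rot']).as_matrix()
E
python3 - <<'E'
from h import *
from scipy.optimize import least_squares as ls
s=pickle.load(open('pics/top0.pkl','rb'))
A=lambda l:np.array(l)/6+[199.5,159.5]
B=lambda l:np.array(l)/4+[339.5,159.5]
hc=A([[185,108],[485,155],[440,440],[140,400]])
m=np.array([[.069,.069,.056],[.069,-.069,.056],[-.069,-.069,.056],[-.069,.069,.056]])
r=ls(lambda p:(proj(s,W(p,m))-hc).ravel(),[.5,.2,-.1]);print('carton',r.x,r.fun)
fl=A([[240,118],[200,405]]);fr=A([[372,140],[330,415]])
print([ls(lambda t:(proj(s,W(r.x,flap(t[0],sd)[[2,1]]))-q).ravel(),[.9]).x for sd,q in((1,fl),(-1,fr))])
dc=B([[190,75],[318,155],[215,328],[83,252]])
m=np.array([[.075,.055,.062],[.075,-.055,.062],[-.075,-.055,.062],[-.075,.055,.062]])
d=ls(lambda p:(proj(s,W(p,m))-dc).ravel(),[.5,-.2,-.5]);print('doser',d.x,d.fun)
print('sp tip',back(s,B([[208,199]]),.09))
print('knobc',back(s,A([[312,272],[325,212]]),.03))
print('others',back(s,[[145,190]],.13),back(s,[[491,187]],.11),back(s,[[320,127],[337,92]],.04))
o=__import__('workcell').ctrl.get_obs();print(toolR(o).round(3))
k=(*back(s,A([[312,272]]),.03)[0,:2],-.2)
overlay(s,[(r.x,[rect(0,0,.14,.14,.056),flap(.9,1),flap(.9,-1)],(0,255,0)),(k,knob(),(0,0,255))],(200,160,300,250),6,'pics/o1.png')
overlay(s,[(d.x,[rect(0,0,.15,.11,.062),circ(0,0,.009,.09),rect(.055,0,.022,.004,.065),rect(.093,0,.036,.01,.03)],(0,255,0))],(340,160,440,260),6,'pics/o2.png')
E
```

```text
carton [ 0.5286586   0.20197977 -0.17065804] [ 0.86685306  0.26877296 -0.83810263 -0.56313436 -0.67685494  0.34002501
  0.64632008 -0.03854593]
[array([0.98176986]), array([0.70101466])]
doser [ 0.50488067 -0.18689534 -0.57391939] [-0.274778   -0.97080573  1.1815302  -0.77905189 -0.11835845  1.58340126
 -0.779324    0.12621056]
sp tip [[ 0.50555342 -0.18669814  0.09      ]]
knobc [[0.53188453 0.20566832 0.03      ]
 [0.56055828 0.19896644 0.03      ]]
others [[0.57224669 0.47416874 0.13      ]] [[ 0.55806492 -0.45748505  0.11      ]] [[ 0.7515954   0.00283494  0.04      ]
 [ 0.85370653 -0.04947175  0.04      ]]
[[-0.    -0.936  0.352]
 [ 0.     0.352  0.936]
 [-1.     0.     0.   ]]
```

View pics/o1.png

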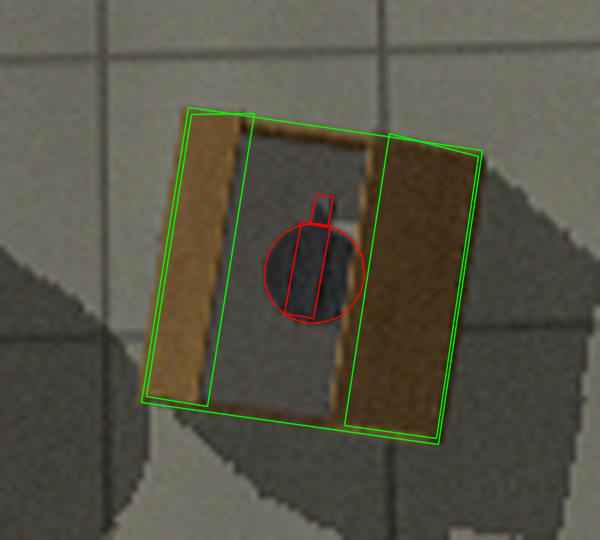

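View pics/o2.png

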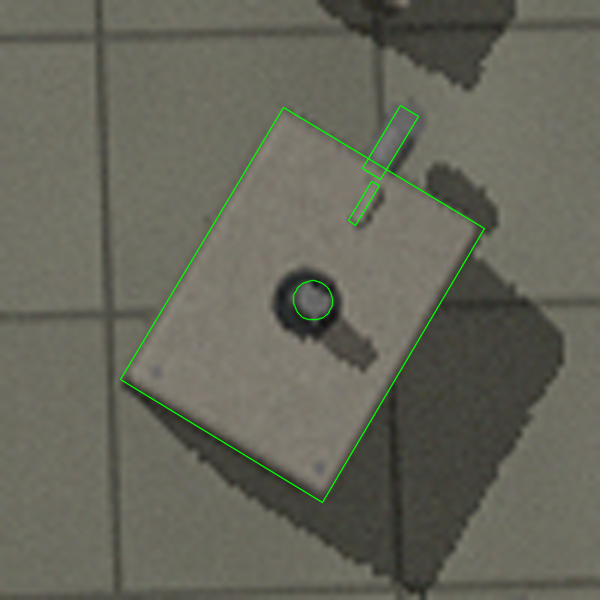

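```bash
cat >> h.py <<'E'
CART=(.5287,.2020,-.1707);DOS=(.5052,-.1868,-.56)
def plan(tgt,zyaw=None,step=40,n=None):
    from workcell import ctrl
    o=ctrl.get_obs();M=toolR(o);p=o['tcp_pos'].copy()
    print('t',round(o['clock'],2),'tcp',p.round(4),'zyaw',round(np.arctan2(M[1,2],M[0,2]),3),'tilt',M[2,1:].round(3),'F',o['contact_force'].round(1),'w',round(o['gripper_width'],3),'q7',round(o['joints'][6],2))
    tgt=np.array(tgt,float)
    d=tgt-p;cur=np.arctan2(M[1,2],M[0,2])
    dy=0 if zyaw is None else (zyaw-cur+np.pi/2)%np.pi-np.pi/2
    N=max(1,int(np.ceil(np.linalg.norm(d)*1000/step)),int(np.ceil(abs(dy)/.12)))
    if n: N=n
    a=-dy/N
    for i in range(N):
        sh=M.T@(d/N)*1000
        print(i+1,sh.round(1).tolist(),round(a,3));M=M@R.from_rotvec([a,0,0]).as_matrix()
E
python3 - <<'E'
from h import *
p=W(CART,[0,.006,.215])[0];print(p)
plan(p,CART[2])
E
```

```text
[0.52971923 0.2079128  0.215     ]
t 1.35 tcp [0.2288 0.6084 0.1954] zyaw 1.211 tilt [0. 0.] F [ 0.7  0.  -0.5] w 1.001 q7 -0.21
1 [-1.5, -32.5, -20.7] 0.106
2 [-1.5, -34.5, -17.1] 0.106
3 [-1.5, -36.1, -13.4] 0.106
4 [-1.5, -37.4, -9.5] 0.106
5 [-1.5, -38.1, -5.4] 0.106
6 [-1.5, -38.5, -1.4] 0.106
7 [-1.5, -38.4, 2.7] 0.106
8 [-1.5, -37.9, 6.8] 0.106
9 [-1.5, -37.0, 10.8] 0.106
10 [-1.5, -35.6, 14.6] 0.106
11 [-1.5, -33.9, 18.3] 0.106
12 [-1.5, -31.7, 21.8] 0.106
13 [-1.5, -29.3, 25.1] 0.106
```

Request:
play_rows(increments=[255,-3,-32,-21,0.106,255,-2,-34,-17,0.106,255,-2,-36,-13,0.106,255,-1,-37,-9,0.106,255,-1,-38,-5,0.106], newtons=60)

```text
clock: 1.77
tcp_pos: [0.3358, 0.4603, 0.2029]
tool_rot: [1.725, 1.56, 2.405]
contact_force: [0.9, 0.2, 0.6]
gripper_width: 0.298
```

Request:
play_rows(increments=[255,-1,-38,-1,0.106,255,-1,-38,3,0.106,255,-1,-38,7,0.106,255,-1,-37,11,0.106,255,-1,-35,15,0.106])

```text
clock: 2.18
tcp_pos: [0.4552, 0.2997, 0.2078]
tool_rot: [1.913, 1.56, 2.037]
contact_force: [1.3, 0.5, 0.0]
gripper_width: 0.001
```

```bash
python3 - <<'E'
from h import *
p=W(CART,[0,.006,.215])[0];plan(p,CART[2])
E
```

```text
t 2.18 tcp [0.4552 0.2997 0.2078] zyaw 0.125 tilt [ 0.01  -0.004] F [1.3 0.5 0. ] w 0.001 q7 -0.52
1 [-2.8, -33.4, 20.8] 0.098
2 [-2.8, -31.2, 24.0] 0.098
3 [-2.8, -28.7, 27.0] 0.098
```

Request:
play_rows(increments=[255,-3,-33,21,0.1,255,-3,-32,24,0.1,255,-3,-30,27,0.1,255,0,0,0,0])

```text
clock: 2.52
tcp_pos: [0.537, 0.1916, 0.2175]
tool_rot: [1.634, 1.564, 1.427]
contact_force: [0.5, -1.0, 0.1]
gripper_width: 0.001
```

```bash
python3 - <<'E'
from h import *
from workcell import ctrl,eyes
p=W(CART,[0,.006,.076])[0];plan(p,CART[2])
for n in('wrist','top'):
    s=eyes.snapshot(n);pickle.dump(s,open(f'pics/{n}1.pkl','wb'));cv2.imwrite(f'pics/{n}1.png',s['pixels'][:,:,::-1])
    if n=='wrist':overlay(s,[(CART,[rect(0,0,.14,.14,.056),flap(.98,1),flap(.7,-1)],(0,255,0)),((.532,.2055,-.2),knob(),(0,0,255))],(0,0,640,400),1,'pics/w1o.png')
E
```

```text
t 2.52 tcp [0.537  0.1916 0.2175] zyaw -0.207 tilt [ 0.007 -0.   ] F [ 0.5 -1.   0.1] w 0.001 q7 -0.59
1 [35.4, 3.4, -2.6] -0.009
2 [35.4, 3.4, -2.6] -0.009
3 [35.4, 3.4, -2.5] -0.009
4 [35.4, 3.4, -2.5] -0.009
```

View pics/w1o.png

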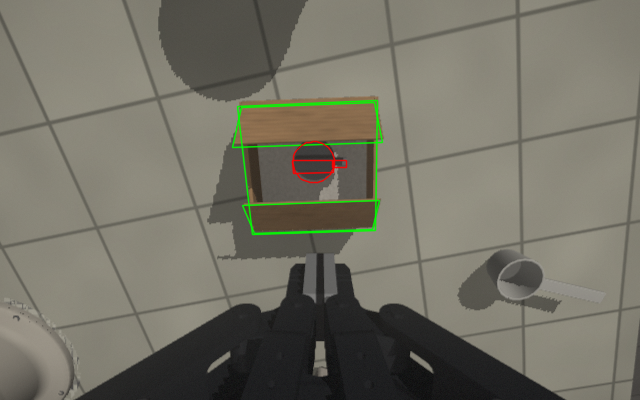

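Request:
play_rows(increments=[255,35,4,-3,0,255,35,4,-3,0,255,36,3,-3,0,255,36,3,-2,0,255,0,0,0,0])

```text
clock: 3.03
tcp_pos: [0.524, 0.2269, 0.0748]
tool_rot: [1.52, 1.55, 1.338]
contact_force: [-0.9, -0.3, -1.2]
gripper_width: -0.002
```

```bash
python3 - <<'E'
from h import *
p=W(CART,[0,.060,.072])[0];plan(p,CART[2],step=15)
E
```

```text
t 3.03 tcp [0.524  0.2269 0.0748] zyaw -0.182 tilt [0.02  0.001] F [-0.9 -0.3 -1.2] w -0.002 q7 -0.62
1 [1.2, 12.1, 2.8] -0.004
2 [1.2, 12.1, 2.9] -0.004
3 [1.2, 12.1, 2.9] -0.004
```

Request:
play_rows(increments=[255,1,12,3,0,255,1,12,3,0,255,1,12,2,0,255,0,10,0,0,255,0,10,0,0])

```text
clock: 3.45
tcp_pos: [0.5442, 0.2897, 0.0788]
tool_rot: [1.426, 1.546, 1.249]
contact_force: [-0.1, 0.2, 0.5]
gripper_width: 0.001
```

```bash
python3 - <<'E'
from h import *
p=W(CART,[0,.1,.072])[0];plan(p,CART[2],step=15)
from workcell import ctrl
o=ctrl.get_obs();d=o['tcp_pos']-[*CART[:2],0];c,s_=np.cos(CART[2]),np.sin(CART[2]);print('carton frame',c*d[0]+s_*d[1],-s_*d[0]+c*d[1],d[2])
E
```

```text
t 3.45 tcp [0.5442 0.2897 0.0788] zyaw -0.177 tilt [0.025 0.004] F [-0.1  0.2  0.5] w 0.001 q7 -0.7
1 [7.0, 10.7, -0.4] -0.006
carton frame 0.00034046623849065885 0.0890994015486098 0.07876027448543912
```

```bash
python3 - <<'E'
from h import *
p=W(CART,[0,.0,.072])[0];plan(p,CART[2],step=25)
E
```

```text
t 3.45 tcp [0.5442 0.2897 0.0788] zyaw -0.177 tilt [0.025 0.004] F [-0.1  0.2  0.5] w 0.001 q7 -0.7
1 [1.1, -22.3, 0.0] -0.002
2 [1.1, -22.3, 0.0] -0.002
3 [1.1, -22.3, -0.0] -0.002
4 [1.1, -22.3, -0.1] -0.002
```

Request:
play_rows(increments=[255,4,-25,0,0,255,1,-25,0,0,255,1,-20,0,0,255,0,-12,0,0,255,0,-12,0,0])

```text
clock: 3.87
tcp_pos: [0.5344, 0.2131, 0.0782]
tool_rot: [1.184, 1.526, 1.023]
contact_force: [0.3, 0.3, -0.0]
gripper_width: -0.001
```

```bash
python3 - <<'E'
from h import *
p=W(CART,[0,-.095,.072])[0];plan(p,CART[2],step=15)
E
```

```text
t 3.87 tcp [0.5344 0.2131 0.0782] zyaw -0.161 tilt [0.041 0.017] F [ 0.3  0.3 -0. ] w -0.001 q7 -0.56
1 [0.2, -13.4, -0.6] 0.001
2 [0.2, -13.4, -0.6] 0.001
3 [0.2, -13.4, -0.6] 0.001
4 [0.2, -13.4, -0.6] 0.001
5 [0.2, -13.4, -0.5] 0.001
6 [0.2, -13.4, -0.5] 0.001
7 [0.2, -13.4, -0.5] 0.001
8 [0.2, -13.4, -0.5] 0.001
```

Request:
play_rows(increments=[255,0,-13,-1,0,255,0,-13,-1,0,255,0,-13,-1,0,255,0,-13,0,0,255,0,-13,0,0])

```text
clock: 4.28
tcp_pos: [0.5223, 0.1472, 0.0779]
tool_rot: [1.126, 1.521, 0.968]
contact_force: [1.2, 0.2, 0.0]
gripper_width: 0.005
```

```bash
python3 - <<'E'
from h import *
p=W(CART,[0,-.095,.072])[0];plan(p,CART[2],step=15)
E
```

```text
t 4.28 tcp [0.5223 0.1472 0.0779] zyaw -0.159 tilt [0.045 0.021] F [1.2 0.2 0. ] w 0.005 q7 -0.44
1 [1.3, -13.4, -1.2] 0.004
2 [1.3, -13.4, -1.1] 0.004
3 [1.3, -13.4, -1.1] 0.004
```

Request:
play_rows(increments=[255,1,-12,0,0,255,1,-12,0,0,255,0,0,0,0])

```text
clock: 4.53
tcp_pos: [0.5175, 0.1175, 0.0747]
tool_rot: [1.118, 1.522, 0.955]
contact_force: [-0.7, 0.2, -0.9]
gripper_width: -0.004
```

```bash
python3 - <<'E'
from h import *
p=W(CART,[0,-.095,.072])[0];plan(p,CART[2],step=15)
E
```

```text
t 4.53 tcp [0.5175 0.1175 0.0747] zyaw -0.163 tilt [0.044 0.021] F [-0.7  0.2 -0.9] w -0.004 q7 -0.39
1 [2.2, -9.9, -3.5] 0.008
```

Request:
play_rows(increments=[255,-20,0,0,0,255,-40,0,0,0,255,-40,0,0,0,255,-40,0,0,0,255,-20,0,0,0])

```text
clock: 4.95
tcp_pos: [0.5073, 0.1096, 0.2337]
tool_rot: [1.414, 1.532, 1.249]
contact_force: [1.9, 1.2, 0.2]
gripper_width: 0.001
```

```bash
python3 - <<'E'
from h import *
from workcell import ctrl,eyes
p=W(CART,[0,-.0,.2])[0];plan(p,CART[2]+1.5708)
for n in('wrist','top'):
    s=eyes.snapshot(n);pickle.dump(s,open(f'pics/{n}2.pkl','wb'));cv2.imwrite(f'pics/{n}2.png',s['pixels'][:,:,::-1])
    overlay(s,[(CART,[rect(0,0,.14,.14,.056),flap(2.6,1),flap(2.6,-1)],(0,255,0)),((.532,.2055,-.2),knob(),(0,0,255))],(0,0,640,400) if n=='wrist' else (200,150,300,250),1 if n=='wrist' else 6,f'pics/{n}2o.png')
E
```

```text
t 4.95 tcp [0.5073 0.1096 0.2337] zyaw -0.164 tilt [0.039 0.006] F [1.9 1.2 0.2] w 0.001 q7 -0.39
1 [2.7, 6.7, 0.4] -0.112
2 [2.7, 6.6, 1.2] -0.112
3 [2.7, 6.4, 1.9] -0.112
4 [2.7, 6.2, 2.6] -0.112
5 [2.7, 5.8, 3.3] -0.112
6 [2.7, 5.4, 3.9] -0.112
7 [2.7, 5.0, 4.5] -0.112
8 [2.7, 4.4, 5.0] -0.112
9 [2.7, 3.9, 5.5] -0.112
10 [2.7, 3.2, 5.9] -0.112
11 [2.7, 2.5, 6.2] -0.112
12 [2.7, 1.8, 6.4] -0.112
13 [2.7, 1.1, 6.6] -0.112
14 [2.7, 0.4, 6.7] -0.112
```

View pics/wrist2o.png

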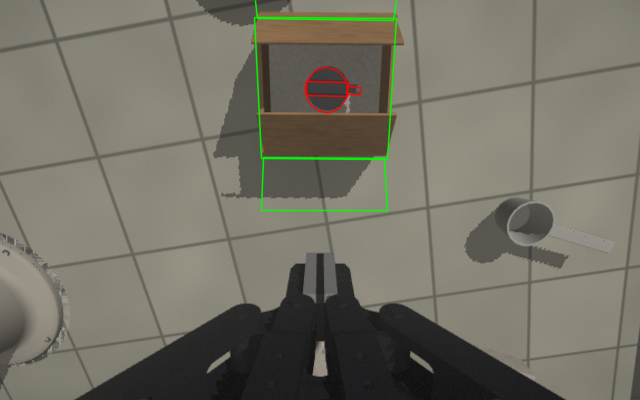

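View pics/top2o.png

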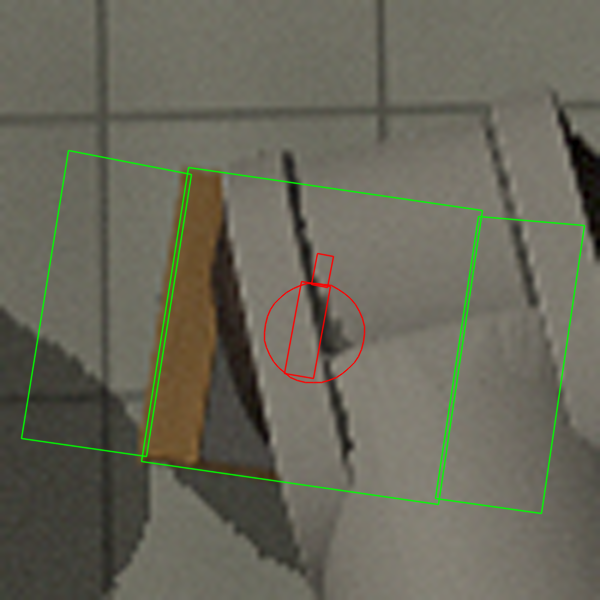

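```bash
python3 - <<'E'
from h import *
s=pickle.load(open('pics/wrist2.pkl','rb'))
cols=[(0,255,0),(0,0,255),(255,0,0),(0,255,255),(255,0,255)]
its=[(CART,[rect(0,0,.14,.14,.056)],(255,255,255))]
for t,c in zip([.7,1.,1.3,1.7,2.1],cols): its.append((CART,[flap(t,1),flap(t,-1)],c))
overlay(s,its,(230,0,430,180),4,'pics/w2f.png')
E
```

```text
(no output)
```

View pics/w2f.png

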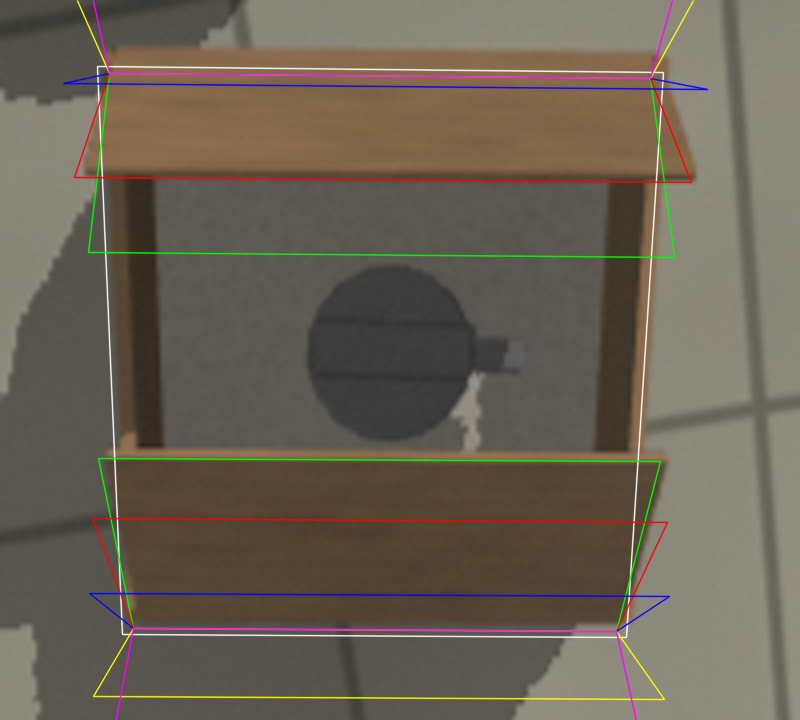

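```bash
python3 - <<'E'
from h import *
from workcell import ctrl
o=ctrl.get_obs();p=o['tcp_pos']
for n in('wrist2','top2'):
    s=pickle.load(open(f'pics/{n}.pkl','rb'));print(n,proj(s,p),proj(s,p-toolR(o)[:,0]*.05))
E
```

```text
wrist2 [[320.93444306 240.06583457]] [[321.03297165 286.35527821]]
top2 [[279.84890046 208.10473996]] [[279.11608304 207.23367811]]
```

View pics/top2.png

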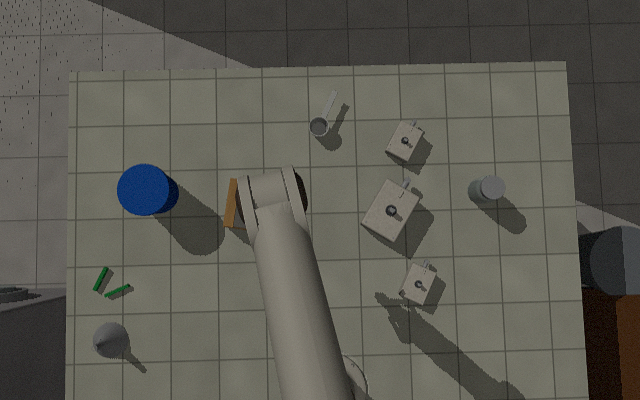

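```bash
python3 - <<'E'
from h import *
from workcell import ctrl,eyes
o=ctrl.get_obs();p=o['tcp_pos']
s=eyes.snapshot('side');pickle.dump(s,open('pics/side3.pkl','wb'))
im=s['pixels'][:,:,::-1].copy()
u=proj(s,[p,p-toolR(o)[:,0]*.05,p-toolR(o)[:,0]*.1]);print(u)
s0=pickle.load(open('pics/side0.pkl','rb'));print(proj(s0,[[.2286,.6077,.1944],[.2286,.6077,.2944]]))
for q in u: cv2.circle(im,tuple(np.round(q).astype(int)),2,(0,0,255),-1)
cv2.imwrite('pics/s3.png',cv2.resize(im[130:300,220:420],None,fx=4,fy=4))
im0=s0['pixels'][:,:,::-1].copy()
for q in proj(s0,[[.2286,.6077,.1944],[.2286,.6077,.2944]]): cv2.circle(im0,tuple(np.round(q).astype(int)),2,(0,0,255),-1)
cv2.imwrite('pics/s0z.png',cv2.resize(im0[230:390,180:340],None,fx=4,fy=4))
E
```

```text
[[300.38615885 176.15976723]
 [300.48383156 162.05809291]
 [300.58542443 147.39043961]]
[[268.59120678 336.09393659]
 [265.27920529 304.95073415]]
```

View pics/s3.png

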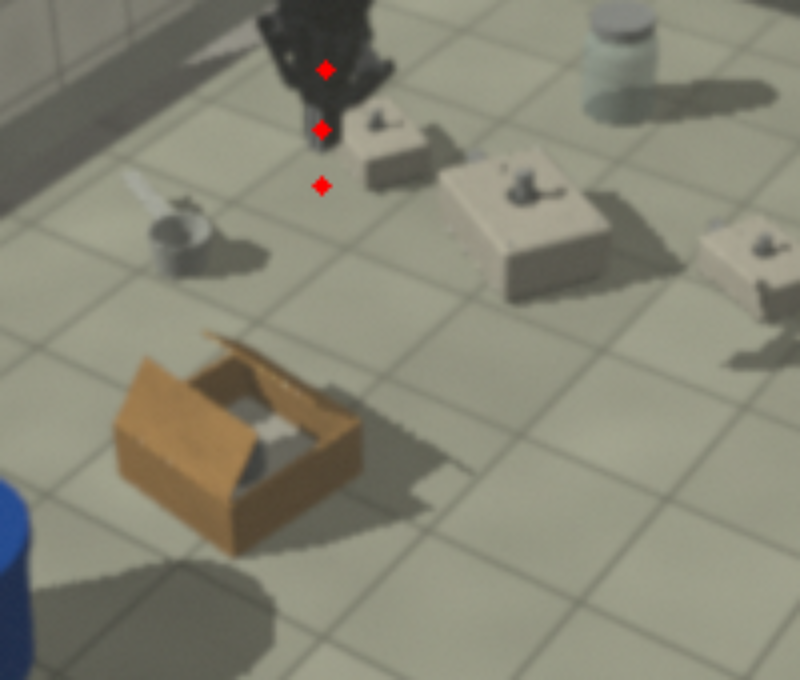

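View pics/s0z.png

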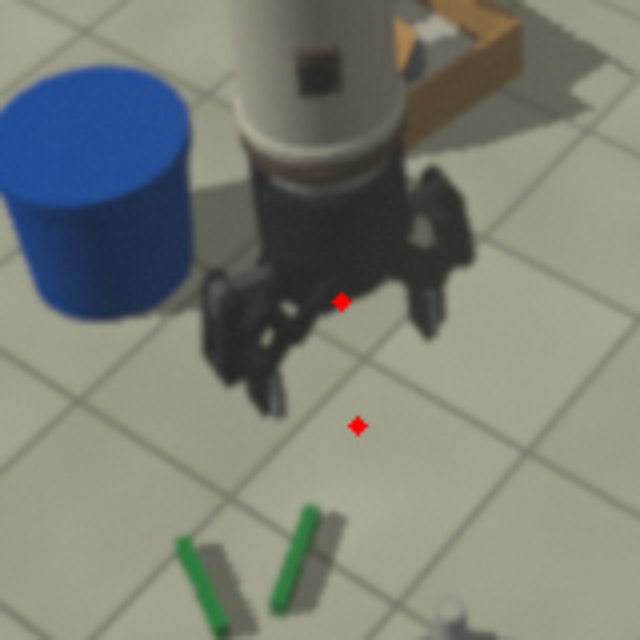

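```bash
python3 - <<'E'
from h import *
from scipy.optimize import least_squares as ls
w=pickle.load(open('pics/wrist2.pkl','rb'));s=pickle.load(open('pics/side3.pkl','rb'))
cv2.imwrite('pics/wtip.png',cv2.resize(w['pixels'][230:330,260:380,::-1],None,fx=6,fy=6,interpolation=cv2.INTER_CUBIC))
cv2.imwrite('pics/stip.png',cv2.resize(s['pixels'][130:180,270:330,::-1],None,fx=12,fy=12,interpolation=cv2.INTER_CUBIC))
# side overlay check of carton
overlay(s,[(CART,[rect(0,0,.14,.14,.056),rect(0,0,.14,.14,0),flap(1.,1),flap(.7,-1)],(0,255,0)),(DOS,[rect(0,0,.15,.11,.062),circ(0,0,.009,.09)],(0,255,0))],(220,130,420,300),4,'pics/s3o.png')
E
```

```text
(no output)
```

View pics/wtip.png

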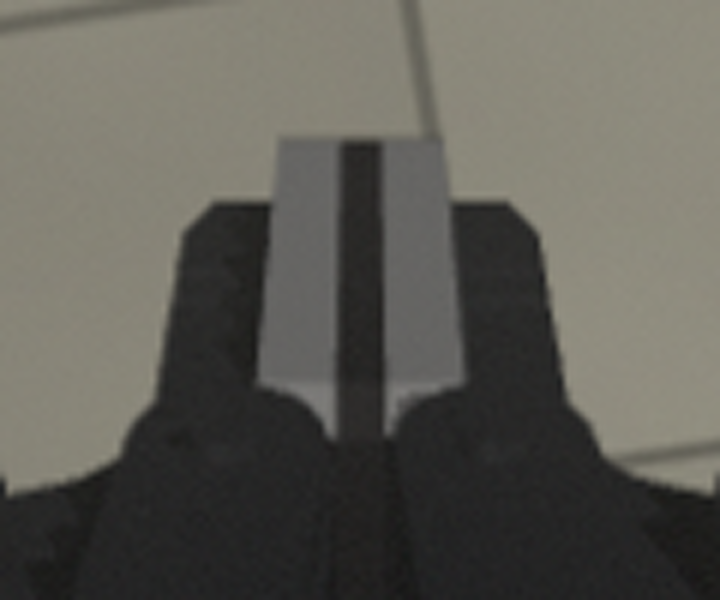

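View pics/stip.png

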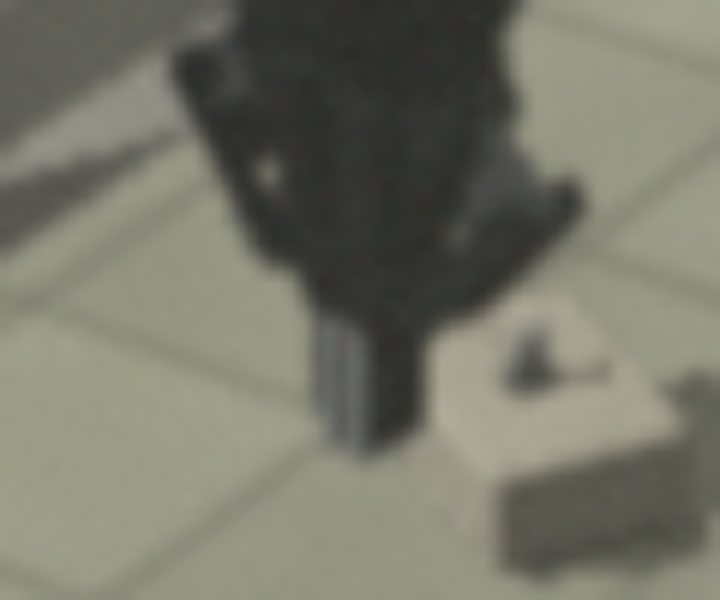

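View pics/s3o.png

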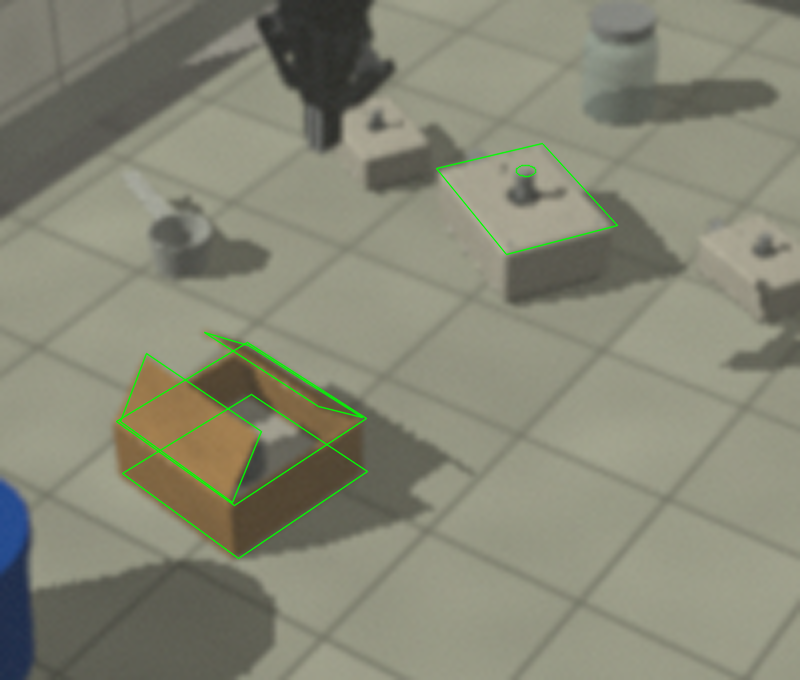

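```bash
python3 - <<'E'
from h import *
from workcell import ctrl
from scipy.optimize import least_squares as ls
w=pickle.load(open('pics/wrist2.pkl','rb'));s=pickle.load(open('pics/side3.pkl','rb'))
o=ctrl.get_obs();p=o['tcp_pos'];M=toolR(o)
# near-face tip corners in wrist: px
wc=np.array([[277,136],[443,136]])/6+[259.5,229.5]
# width between them in tool z unknown; side corners: near-face +y edge corners
# tool coords model: tip near face at (a, b, +-c)
sc=np.array([[322,440],[370,455]])/12+[269.5,129.5]
def f(v):
    a,b,c=v
    P=[p+M@np.array([a,b,c*k]) for k in(-1,1)]
    return (proj(w,P)-wc[::-1]).ravel() , proj(s,P)
for a in(0,-.01,-.02,-.03,-.035):
    r=ls(lambda v:f([a,v[0],v[1]])[0],[.01,.012]);print(a,r.x,r.cost,f([a,*r.x])[1].round(1).tolist(), sc.tolist())
print(proj(w,[p+M@np.array([a,.011,0]) for a in(0,-.03)]))
C=w['extrinsics'];print('cam in tool',M.T@(C[:3,3]-p))
E
```

```text
0 [-0.00870787 -0.00856312] 1.3961305836739226 [[301.0, 174.9], [304.9, 177.0]] [[296.3333333333333, 166.16666666666666], [300.3333333333333, 167.41666666666666]]
-0.01 [-0.00365928 -0.00808799] 1.5391786725207084 [[299.9, 172.8], [303.6, 174.8]] [[296.3333333333333, 166.16666666666666], [300.3333333333333, 167.41666666666666]]
-0.02 [ 0.0013893  -0.00761287] 1.7084178845335756 [[298.9, 170.6], [302.4, 172.6]] [[296.3333333333333, 166.16666666666666], [300.3333333333333, 167.41666666666666]]
-0.03 [ 0.00643788 -0.00713774] 1.9108538147632248 [[297.8, 168.5], [301.1, 170.3]] [[296.3333333333333, 166.16666666666666], [300.3333333333333, 167.41666666666666]]
-0.035 [ 0.00896217 -0.00690018] 2.027375709151252 [[297.2, 167.4], [300.4, 169.1]] [[296.3333333333333, 166.16666666666666], [300.3333333333333, 167.41666666666666]]
[[318.2822207  222.5188708 ]
 [318.10659548 244.12206072]]
cam in tool [-0.1802309   0.08228489  0.00062233]
```

```bash
cat >> h.py <<'E'
TO=.037
def ptip(tip,zyaw=None,step=40,n=None):
    from workcell import ctrl
    M=toolR(ctrl.get_obs());plan(np.array(tip)+M[:,0]*TO,zyaw,step,n)
    o=ctrl.get_obs();p=o['tcp_pos']-M[:,0]*TO
    for nm,C in(('cart',CART),('dos',DOS)):
        c,s=np.cos(C[2]),np.sin(C[2]);d=p[:2]-C[:2];print(nm,'tip',round(c*d[0]+s*d[1],4),round(-s*d[0]+c*d[1],4),round(p[2],4))
E
python3 - <<'E'
from h import *
ptip(W(CART,[0,.006,.16])[0],CART[2],step=28)
E
```

```text
t 5.1 tcp [0.507  0.1097 0.2313] zyaw -0.164 tilt [0.038 0.005] F [ 0.7 -0.6  0.7] w 0.004 q7 -0.39
1 [18.7, 16.3, 1.0] 0.001
2 [18.7, 16.3, 1.0] 0.001
3 [18.7, 16.3, 1.0] 0.001
4 [18.7, 16.3, 0.9] 0.001
5 [18.7, 16.3, 0.9] 0.001
6 [18.7, 16.3, 0.9] 0.001
cart tip -0.0059 -0.0961 0.2683
dos tip -0.1556 0.2507 0.2683
```

Request:
play_rows(increments=[255,16,20,1,0,255,16,20,1,0,255,20,20,1,0,255,20,15,1,0,255,15,6,0,0])

```text
clock: 5.52
tcp_pos: [0.526, 0.1933, 0.1433]
tool_rot: [1.381, 1.531, 1.212]
contact_force: [-0.5, -0.6, 0.1]
gripper_width: 0.002
```

```bash
python3 - <<'E'
from h import *
ptip(W(CART,[0,.006,.074])[0],CART[2],step=25)
E
```

```text
t 5.52 tcp [0.526  0.1933 0.1433] zyaw -0.169 tilt [0.039 0.008] F [-0.5 -0.6  0.1] w 0.002 q7 -0.54
1 [21.4, 2.5, 0.1] 0.0
2 [21.4, 2.5, 0.1] 0.0
3 [21.4, 2.5, 0.1] 0.0
4 [21.4, 2.5, 0.1] 0.0
5 [21.4, 2.5, 0.1] 0.0
cart tip -0.0015 -0.0105 0.1803
dos tip -0.184 0.3316 0.1803
```

Request:
play_rows(increments=[255,20,5,0,0,255,22,4,0,0,255,22,3,0,0,255,22,2,0,0,255,16,0,0,0])

```text
clock: 5.93
tcp_pos: [0.5216, 0.2155, 0.0285]
tool_rot: [1.695, 1.535, 1.533]
contact_force: [0.3, 0.6, -0.0]
gripper_width: 0.0
```

```bash
python3 - <<'E'
from h import *
ptip(W(CART,[0,.006,.074])[0],CART[2],step=25)
from workcell import eyes
s=eyes.snapshot('side');pickle.dump(s,open('pics/side4.pkl','wb'))
cv2.imwrite('pics/s4.png',cv2.resize(s['pixels'][170:280,220:340,::-1],None,fx=5,fy=5,interpolation=cv2.INTER_CUBIC))
E
```

```text
t 5.93 tcp [0.5216 0.2155 0.0285] zyaw -0.161 tilt [ 0.036 -0.004] F [ 0.3  0.6 -0. ] w 0.0 q7 -0.58
1 [-8.7, -4.5, 9.0] 0.009
cart tip -0.0091 0.0107 0.0655
dos tip -0.1991 0.3484 0.0655
```

View pics/s4.png

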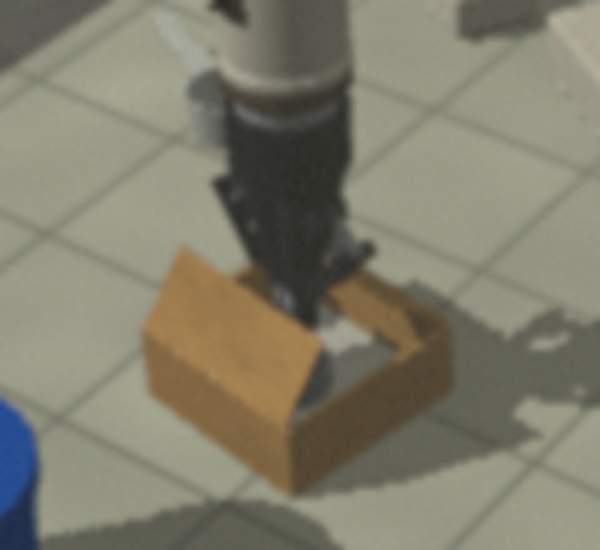

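Request:
play_rows(increments=[255,0,13,3,0,255,0,13,2,0,255,0,13,1,0,255,0,13,1,0,255,0,13,0,0])

```text
clock: 6.4
tcp_pos: [0.533, 0.2737, 0.0235]
tool_rot: [2.358, 1.543, 2.191]
contact_force: [-6.6, -31.6, 19.2]
gripper_width: 0.004
```

```bash
python3 - <<'E'
from h import *
ptip(W(CART,[0,.09,.07])[0],CART[2],step=15)
from workcell import eyes
s=eyes.snapshot('side');pickle.dump(s,open('pics/side4.pkl','wb'))
cv2.imwrite('pics/s5.png',cv2.resize(s['pixels'][170:280,220:340,::-1],None,fx=5,fy=5,interpolation=cv2.INTER_CUBIC))
E
```

```text
t 6.4 tcp [0.533  0.2737 0.0235] zyaw -0.166 tilt [ 0.019 -0.019] F [ -6.6 -31.6  19.2] w 0.004 q7 -0.67
1 [-4.7, 9.7, 3.6] 0.002
2 [-4.7, 9.7, 3.6] 0.002
cart tip -0.0072 0.0707 0.0605
dos tip -0.2201 0.4045 0.0605
```

View pics/s5.png

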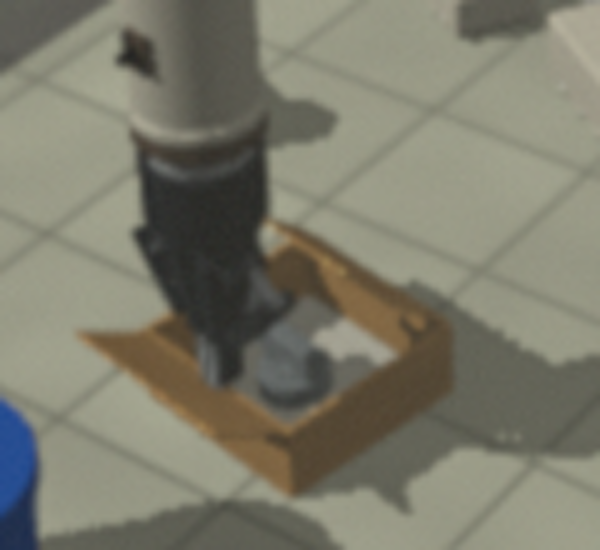

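Request:
play_rows(increments=[255,-8,-4,0,0,255,-8,0,0,0,255,-4,0,0,0])

```text
clock: 6.7
tcp_pos: [0.5346, 0.2738, 0.0474]
tool_rot: [2.271, 1.545, 2.108]
contact_force: [0.3, 0.0, -0.2]
gripper_width: -0.001
```

```bash
python3 - <<'E'
from h import *
ptip(W(CART,[0,.09,.076])[0],CART[2],step=15)
E
```

```text
t 6.7 tcp [0.5346 0.2738 0.0474] zyaw -0.163 tilt [ 0.02  -0.017] F [ 0.3  0.  -0.2] w -0.001 q7 -0.67
1 [4.3, 9.4, 3.0] 0.004
2 [4.3, 9.4, 3.0] 0.004
cart tip -0.0058 0.071 0.0844
dos tip -0.2189 0.4054 0.0844
```

Request:
play_rows(increments=[255,2,10,3,0,255,2,10,2,0,255,0,5,0,0,255,0,0,0,0])

```text
clock: 7.03
tcp_pos: [0.5475, 0.3062, 0.0483]
tool_rot: [1.896, 1.54, 1.735]
contact_force: [-0.1, -0.6, 0.2]
gripper_width: -0.004
```

```bash
python3 - <<'E'
from h import *
ptip(W(CART,[0,.0,.078])[0],CART[2],step=20)
E
```

```text
t 7.03 tcp [0.5475 0.3062 0.0483] zyaw -0.16 tilt [ 0.029 -0.01 ] F [-0.1 -0.6  0.2] w -0.004 q7 -0.7
1 [0.7, -17.5, -0.4] 0.002
2 [0.7, -17.5, -0.3] 0.002
3 [0.7, -17.5, -0.3] 0.002
4 [0.7, -17.5, -0.3] 0.002
5 [0.7, -17.5, -0.3] 0.002
6 [0.7, -17.5, -0.2] 0.002
cart tip 0.0012 0.1048 0.0853
dos tip -0.2253 0.4393 0.0853
```

Request:
play_rows(increments=[255,3,-18,0,0,255,3,-20,0,0,255,2,-20,0,0,255,1,-20,0,0,255,0,-12,0,0])

```text
clock: 7.45
tcp_pos: [0.5315, 0.2253, 0.0347]
tool_rot: [1.879, 1.535, 1.731]
contact_force: [0.1, -0.3, -0.2]
gripper_width: -0.001
```

```bash
python3 - <<'E'
from h import *
ptip(W(CART,[0,-.1,.078])[0],CART[2],step=15)
E
```

```text
t 7.45 tcp [0.5315 0.2253 0.0347] zyaw -0.148 tilt [ 0.034 -0.011] F [ 0.1 -0.3 -0.2] w -0.001 q7 -0.57
1 [-1.2, -13.5, -0.2] 0.003
2 [-1.2, -13.5, -0.2] 0.003
3 [-1.2, -13.5, -0.2] 0.003
4 [-1.2, -13.5, -0.1] 0.003
5 [-1.2, -13.5, -0.1] 0.003
6 [-1.2, -13.5, -0.1] 0.003
7 [-1.2, -13.5, -0.0] 0.003
8 [-1.2, -13.5, 0.0] 0.003
9 [-1.2, -13.5, 0.0] 0.003
cart tip -0.0008 0.0221 0.0716
dos tip -0.1957 0.3621 0.0716
```

Request:
play_rows(increments=[255,-1,-14,0,0,255,-1,-14,0,0,255,-1,-14,0,0,255,-1,-14,0,0,255,-1,-14,0,0])

```text
clock: 7.87
tcp_pos: [0.5226, 0.1606, 0.0408]
tool_rot: [1.73, 1.525, 1.588]
contact_force: [-4.3, 6.2, 16.6]
gripper_width: -0.0
```

```bash
python3 - <<'E'
from h import *
ptip(W(CART,[0,-.1,.078])[0],CART[2],step=15)
E
```

```text
t 7.87 tcp [0.5226 0.1606 0.0408] zyaw -0.142 tilt [ 0.045 -0.007] F [-4.3  6.2 16.6] w -0.0 q7 -0.45
1 [-0.7, -14.1, -0.7] 0.007
2 [-0.7, -14.1, -0.6] 0.007
3 [-0.7, -14.1, -0.5] 0.007
4 [-0.7, -14.1, -0.4] 0.007
cart tip 0.0013 -0.0435 0.0777
dos tip -0.1688 0.3021 0.0777
```

```bash
python3 - <<'E'
from h import *
from workcell import eyes
s=eyes.snapshot('side')
cv2.imwrite('pics/s6.png',cv2.resize(s['pixels'][170:280,220:340,::-1],None,fx=5,fy=5,interpolation=cv2.INTER_CUBIC))
s=eyes.snapshot('wrist')
cv2.imwrite('pics/w6.png',s['pixels'][:,:,::-1])
E
```

```text
(no output)
```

View pics/s6.png

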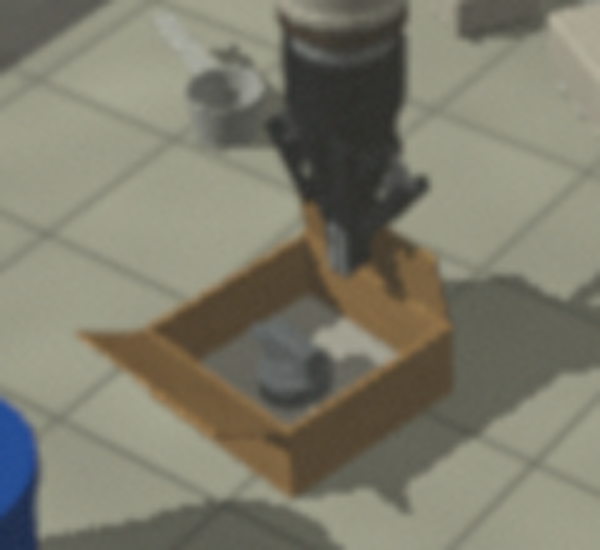

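View pics/w6.png

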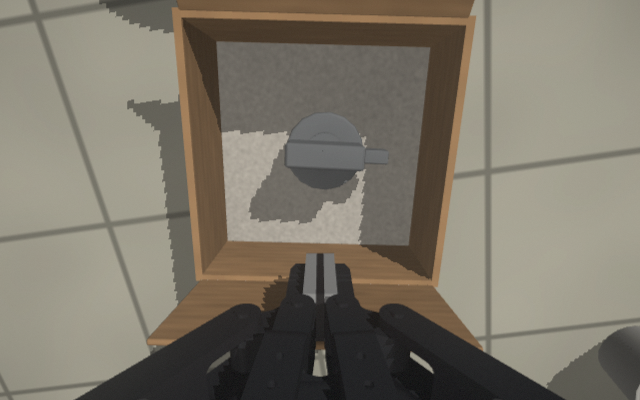

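Request:
play_rows(increments=[255,-3,-10,0,0,255,-2,-12,0,0,255,0,-12,0,0,255,0,-12,0,0,255,0,-12,0,0])

```text
clock: 8.38
tcp_pos: [0.5183, 0.0996, 0.0467]
tool_rot: [1.524, 1.521, 1.383]
contact_force: [1.2, 30.7, 13.8]
gripper_width: -0.003
```

```bash
python3 - <<'E'
from h import *
ptip(W(CART,[0,-.1,.078])[0],CART[2],step=15)
E
```

```text
t 8.38 tcp [0.5183 0.0996 0.0467] zyaw -0.141 tilt [0.05  0.002] F [ 1.2 30.7 13.8] w -0.003 q7 -0.33
1 [5.9, 4.5, -7.0] 0.029
cart tip 0.0071 -0.1046 0.0837
dos tip -0.1404 0.2479 0.0837
```

Request:
play_rows(increments=[255,-6,6,0,0,255,-20,4,0,0,255,-30,0,0,0,255,-30,0,0,0,255,-20,0,0,0])

```text
clock: 8.8
tcp_pos: [0.5116, 0.0958, 0.1501]
tool_rot: [1.848, 1.525, 1.701]
contact_force: [-0.7, -0.6, 0.7]
gripper_width: 0.001
```

```bash
python3 - <<'E'
from h import *
from workcell import eyes
K=(.532,.2055,-.2)
ptip([.532,.2055,.17],K[2]+np.pi/2,step=30)
s=eyes.snapshot('wrist');pickle.dump(s,open('pics/wrist7.pkl','wb'))
overlay(s,[(CART,[rect(0,0,.14,.14,.056),flap(2.6,1),flap(2.6,-1),flap(1.9,1),flap(1.9,-1)],(0,255,0)),(K,knob(),(0,0,255))],(160,0,480,280),2.5,'pics/w7.png')
s=eyes.snapshot('side')
cv2.imwrite('pics/s7.png',cv2.resize(s['pixels'][170:280,220:340,::-1],None,fx=5,fy=5,interpolation=cv2.INTER_CUBIC))
E
```

```text
t 8.8 tcp [0.5116 0.0958 0.1501] zyaw -0.147 tilt [ 0.044 -0.013] F [-0.7 -0.6  0.7] w 0.001 q7 -0.33
1 [1.7, 8.6, 0.3] -0.117
2 [1.7, 8.5, 1.3] -0.117
3 [1.7, 8.3, 2.3] -0.117
4 [1.7, 8.0, 3.2] -0.117
5 [1.7, 7.6, 4.2] -0.117
6 [1.7, 7.0, 5.0] -0.117
7 [1.7, 6.4, 5.8] -0.117
8 [1.7, 5.7, 6.5] -0.117
9 [1.7, 4.9, 7.1] -0.117
10 [1.7, 4.0, 7.6] -0.117
11 [1.7, 3.1, 8.1] -0.117
12 [1.7, 2.2, 8.4] -0.117
13 [1.7, 1.2, 8.6] -0.117
cart tip 0.0017 -0.1091 0.1871
dos tip -0.1436 0.2415 0.1871
```

View pics/s7.png

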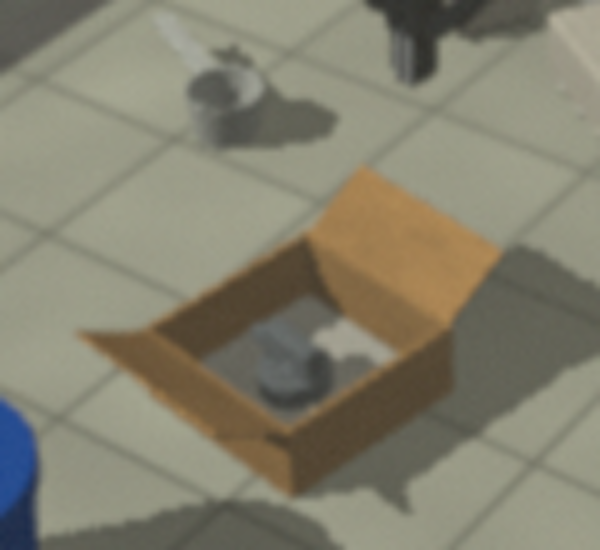

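View pics/w7.png

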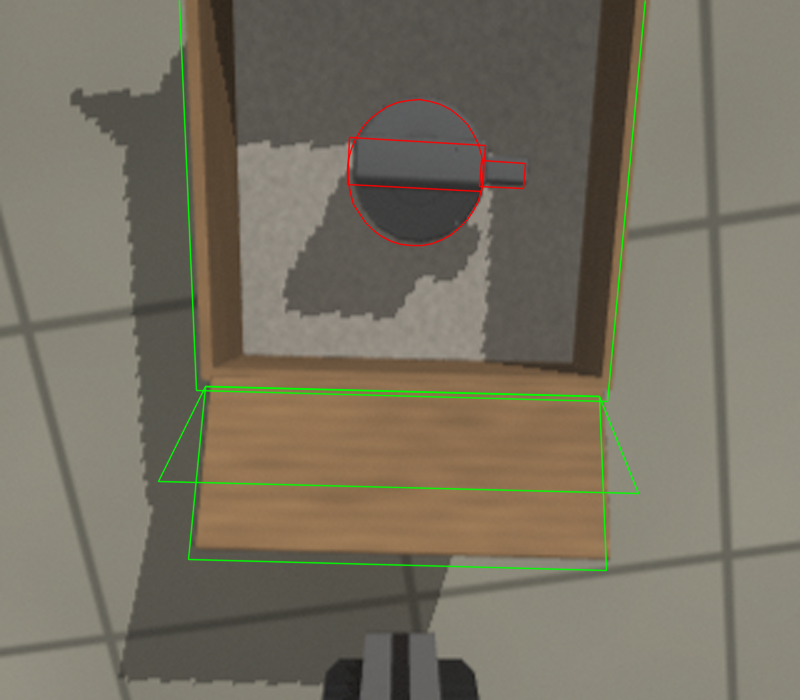

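Request:
play_rows(increments=[128,1,9,0,-0.115,128,1,9,1,-0.115,128,1,8,2,-0.115,128,1,8,3,-0.115,128,1,8,4,-0.115])

```text
clock: 9.32
tcp_pos: [0.5176, 0.131, 0.1449]
tool_rot: [1.258, 1.529, 1.698]
contact_force: [0.8, 0.3, 0.5]
gripper_width: 0.499
```

Request:
play_rows(increments=[128,1,7,5,-0.115,128,1,6,6,-0.115,128,1,6,6,-0.115,128,1,5,7,-0.115,128,1,4,8,-0.115])

```text
clock: 9.73
tcp_pos: [0.5197, 0.1679, 0.1337]
tool_rot: [0.985, 1.531, 2.026]
contact_force: [-0.1, 0.1, -0.5]
gripper_width: 0.496
```

```bash
python3 - <<'E'
from h import *
K=(.532,.2055,-.165)
ptip([.532,.2055,.14],K[2]+np.pi/2,step=30)
E
```

```text
t 9.73 tcp [0.5197 0.1679 0.1337] zyaw 1.041 tilt [0.033 0.022] F [-0.1  0.1 -0.5] w 0.496 q7 0.62
1 [8.0, 2.1, 9.7] -0.091
2 [8.0, 1.3, 9.8] -0.091
3 [8.0, 0.3, 9.9] -0.091
4 [8.0, -0.6, 9.9] -0.091
cart tip -0.0022 -0.0363 0.1707
dos tip -0.1749 0.3075 0.1707
```

Request:
play_rows(increments=[128,6,2,10,-0.09,128,6,1,10,-0.09,128,6,0,10,-0.09,128,6,0,8,-0.09,128,0,0,0,0])

```text
clock: 10.15
tcp_pos: [0.5268, 0.2012, 0.1025]
tool_rot: [0.878, 1.528, 2.302]
contact_force: [-0.5, -0.4, 0.1]
gripper_width: 0.495
```

```bash
python3 - <<'E'
from h import *
from workcell import eyes
K=(.532,.2055,-.165)
ptip([.532,.2055,.10],K[2]+np.pi/2,step=30)
s=eyes.snapshot('wrist');pickle.dump(s,open('pics/wrist8.pkl','wb'))
overlay(s,[(K,knob(),(0,0,255))],(220,60,460,260),3,'pics/w8.png')
E
```

```text
t 10.15 tcp [0.5268 0.2012 0.1025] zyaw 1.423 tilt [0.033 0.027] F [-0.5 -0.4  0.1] w 0.495 q7 0.9
1 [19.7, -2.3, 2.5] 0.009
2 [19.7, -2.3, 2.5] 0.009
cart tip -0.0005 -0.0021 0.1395
dos tip -0.1863 0.3398 0.1395
```

View pics/w8.png

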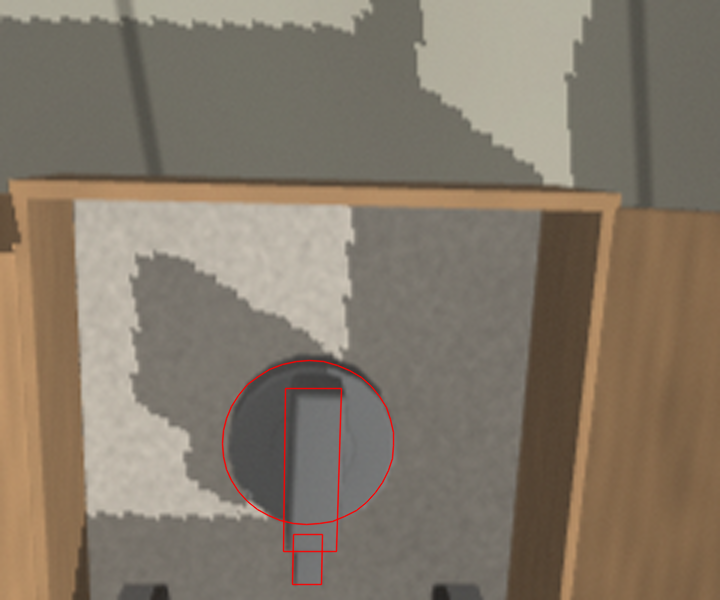

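```bash
python3 - <<'E'
from h import *
ptip([.533,.207,.034],-.165+np.pi/2,step=18)
E
```

```text
t 10.2 tcp [0.5267 0.2    0.1027] zyaw 1.418 tilt [0.033 0.026] F [ 0.2  0.2 -0.4] w 0.5 q7 0.89
1 [17.6, -1.2, 1.0] 0.002
2 [17.6, -1.2, 1.0] 0.002
3 [17.6, -1.2, 1.0] 0.002
4 [17.6, -1.2, 1.0] 0.002
5 [17.6, -1.2, 1.0] 0.002
6 [17.6, -1.2, 1.0] 0.002
cart tip -0.0003 -0.0033 0.1397
dos tip -0.1857 0.3387 0.1397
```

Request:
play_rows(increments=[128,16,-1,1,0,128,18,-1,1,0,128,18,-1,1,0,128,16,-1,1,0,128,6,0,0,0])

```text
clock: 10.62
tcp_pos: [0.53, 0.1984, 0.0264]
tool_rot: [0.963, 1.532, 2.36]
contact_force: [0.3, -0.8, 0.4]
gripper_width: 0.498
```

```bash
python3 - <<'E'
from h import *
from workcell import eyes
K=(.532,.207,-.165)
ptip([.533,.207,.034],-.165+np.pi/2,step=12)
s=eyes.snapshot('wrist');pickle.dump(s,open('pics/wrist9.pkl','wb'))
overlay(s,[(K,knob(),(0,0,255))],(180,120,460,330),2.7,'pics/w9.png')
s=eyes.snapshot('side')
cv2.imwrite('pics/s9.png',cv2.resize(s['pixels'][170:280,220:340,::-1],None,fx=5,fy=5,interpolation=cv2.INTER_CUBIC))
E
```

```text
t 10.62 tcp [0.53   0.1984 0.0264] zyaw 1.397 tilt [0.032 0.022] F [ 0.3 -0.8  0.4] w 0.498 q7 0.84
1 [9.9, -0.4, 3.0] -0.003
2 [9.9, -0.4, 3.0] -0.003
3 [9.9, -0.4, 3.0] -0.003
cart tip 0.0031 -0.0041 0.0634
dos tip -0.1822 0.3393 0.0634
```

View pics/w9.png

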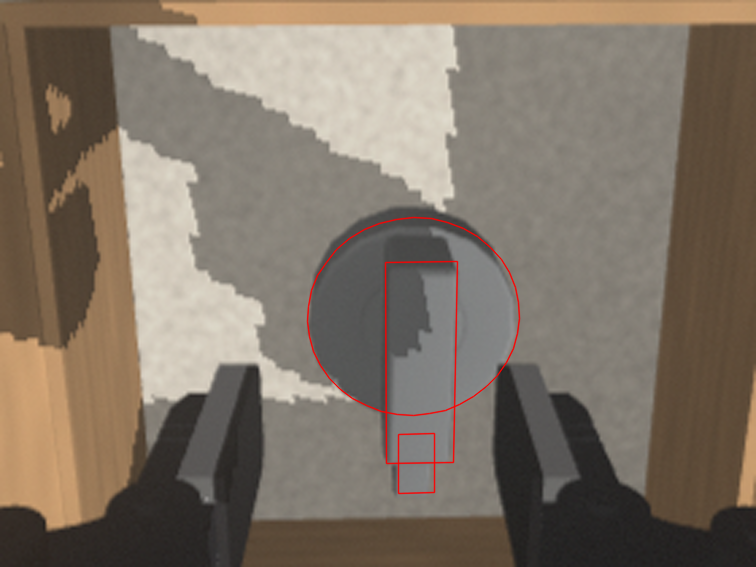

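View pics/s9.png

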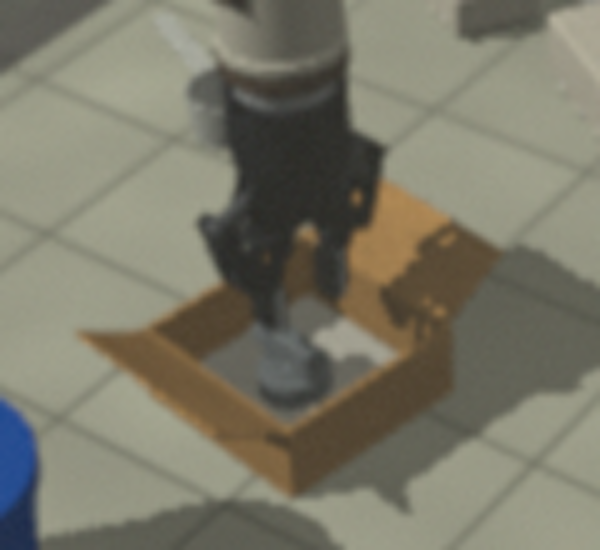

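Request:
play_rows(increments=[128,8,0,4,0,128,8,0,4,0,128,6,0,2,0,128,4,0,0,0,128,0,0,0,0])

```text
clock: 11.13
tcp_pos: [0.5338, 0.21, 0.0024]
tool_rot: [0.846, 1.534, 2.241]
contact_force: [0.3, -0.3, -0.0]
gripper_width: 0.499
```

```bash
python3 - <<'E'
from h import *
from workcell import eyes
K=(.532,.207,-.165)
ptip([.533,.207,.034],-.165+np.pi/2,step=12)
s=eyes.snapshot('wrist');pickle.dump(s,open('pics/wrist10.pkl','wb'))
overlay(s,[(K,knob(),(0,0,255))],(180,120,460,330),2.7,'pics/w10.png')
E
```

```text
t 11.13 tcp [0.5338 0.21   0.0024] zyaw 1.394 tilt [0.027 0.024] F [ 0.3 -0.3 -0. ] w 0.499 q7 0.81
1 [5.4, 1.1, -2.3] -0.011
cart tip 0.0047 0.0079 0.0394
dos tip -0.1853 0.3509 0.0394
```

View pics/w10.png

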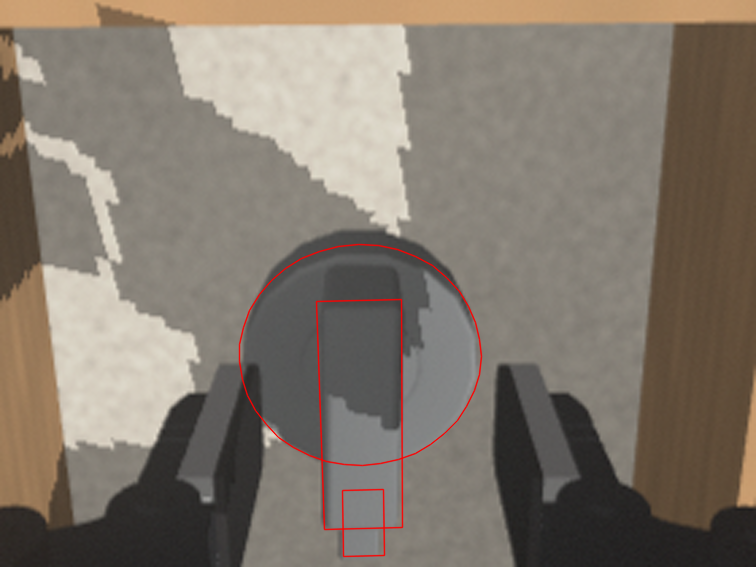

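Request:
play_rows(increments=[128,4,0,-2,0,128,2,0,0,0,170,0,0,0,0,255,0,0,0,0,255,0,0,0,0], newtons=80)

```text
clock: 11.6
tcp_pos: [0.5343, 0.2082, -0.0027]
tool_rot: [0.802, 1.535, 2.196]
contact_force: [-1.1, -1.4, 1.3]
gripper_width: 0.137
```

Request:
play_rows(increments=[255,0,0,0,0,255,0,0,0,0])

```text
clock: 11.77
tcp_pos: [0.5345, 0.208, -0.0023]
tool_rot: [0.792, 1.535, 2.186]
contact_force: [0.4, 0.7, -0.5]
gripper_width: 0.143
```

```bash
python3 - <<'E'
from h import *
from workcell import eyes
K=(.532,.207,-.165)
ptip([.533,.207,.034],-.165+np.pi/2,step=12)
s=eyes.snapshot('wrist');pickle.dump(s,open('pics/wrist11.pkl','wb'))
overlay(s,[(K,knob(),(0,0,255))],(180,120,460,330),2.7,'pics/w11.png')
E
```

```text
t 11.77 tcp [ 0.5345  0.208  -0.0023] zyaw 1.394 tilt [0.025 0.025] F [ 0.4  0.7 -0.5] w 0.143 q7 0.81
1 [0.7, 2.2, -0.4] -0.012
cart tip 0.0056 0.006 0.0346
dos tip -0.1837 0.3496 0.0346
```

View pics/w11.png

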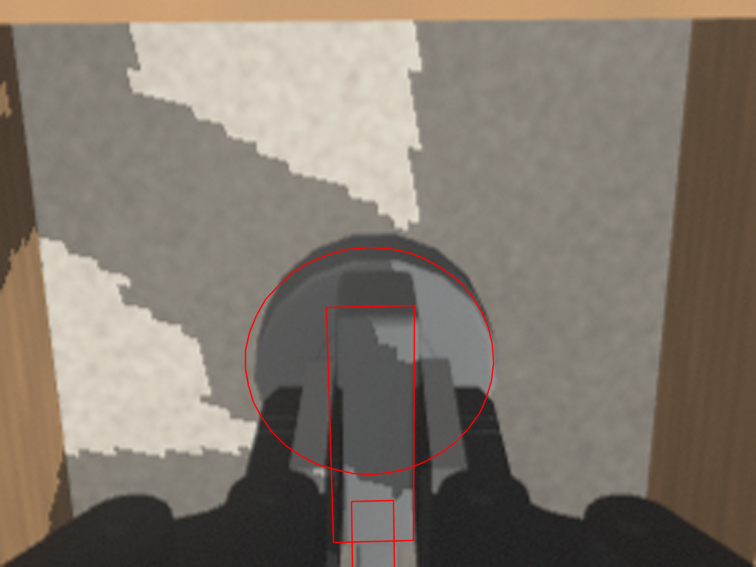

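Request:
play_rows(increments=[255,-10,0,0,0,255,-20,0,0,0,255,-25,0,0,0,255,-25,0,0,0,255,-20,0,0,0])

```text
clock: 12.23
tcp_pos: [0.5313, 0.2034, 0.0974]
tool_rot: [1.086, 1.529, 2.482]
contact_force: [1.3, -0.2, -0.2]
gripper_width: 0.14
```

Request:
play_rows(increments=[255,-20,0,0,0,255,-15,0,0,0,255,-8,0,0,0,255,0,0,0,0])

```text
clock: 12.57
tcp_pos: [0.5357, 0.2034, 0.1503]
tool_rot: [0.857, 1.534, 2.253]
contact_force: [0.4, 0.5, -1.4]
gripper_width: 0.143
```

```bash
python3 - <<'E'
from h import *
from workcell import eyes
ptip([.533,.207,.18],DOS[2]+np.pi/2,step=12)
s=eyes.snapshot('wrist');pickle.dump(s,open('pics/wrist12.pkl','wb'))
cv2.imwrite('pics/w12.png',cv2.resize(s['pixels'][150:350,200:440,::-1],None,fx=3,fy=3,interpolation=cv2.INTER_CUBIC))
s=eyes.snapshot('side');cv2.imwrite('pics/s12.png',cv2.resize(s['pixels'][140:260,220:360,::-1],None,fx=5,fy=5,interpolation=cv2.INTER_CUBIC))
E
```

```text
t 12.57 tcp [0.5357 0.2034 0.1503] zyaw 1.395 tilt [0.028 0.024] F [ 0.4  0.5 -1.4] w 0.143 q7 0.88
1 [1.9, 1.0, 0.9] 0.096
2 [1.9, 1.1, 0.8] 0.096
3 [1.9, 1.2, 0.7] 0.096
4 [1.9, 1.3, 0.6] 0.096
cart tip 0.0077 0.0017 0.1873
dos tip -0.1801 0.3464 0.1873
```

View pics/w12.png

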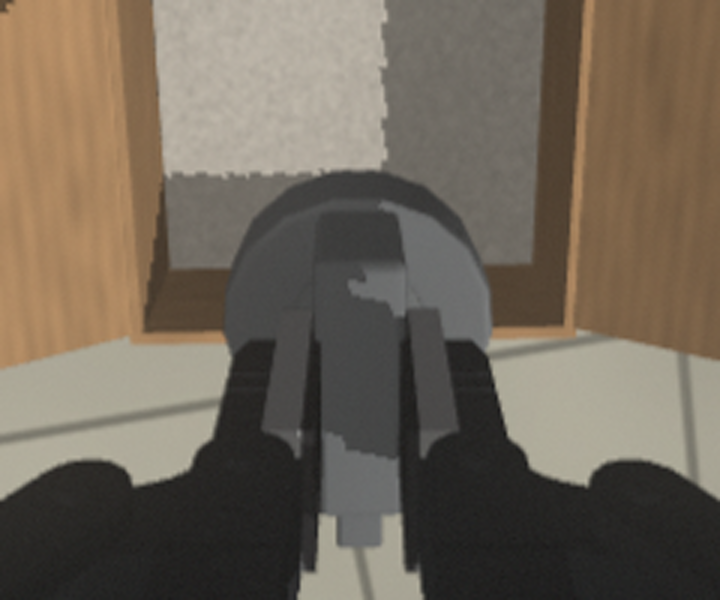

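View pics/s12.png

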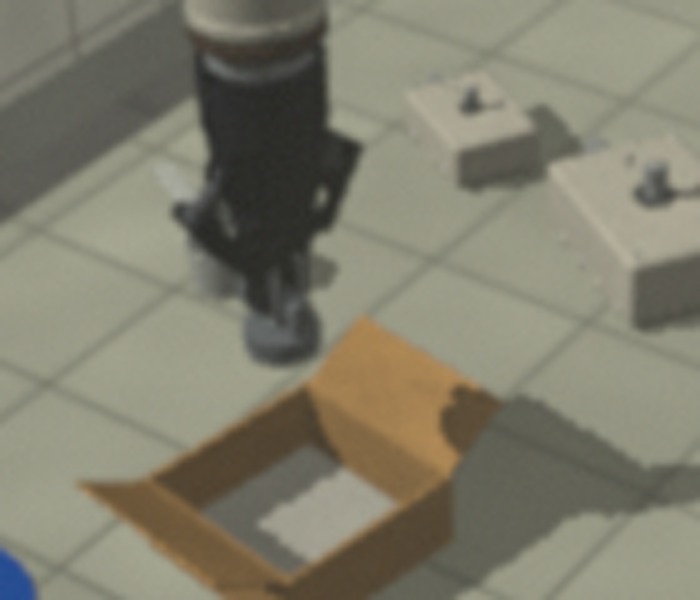

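```bash
cat > fit.py <<'E'
from h import *
from scipy.optimize import least_squares as ls
from workcell import ctrl
s=pickle.load(open('pics/wrist12.pkl','rb'))
o=ctrl.get_obs();p=o['tcp_pos'];M=toolR(o)
px=np.array([[315,262],[406,262],[317,212],[401,212],[322,513],[402,513],[337,545],[381,545],[358,170]])/3+[199.5,149.5]
ob=np.array([[-.022,-.007,.042],[-.022,.007,.042],[-.022,-.007,.018],[-.022,.007,.018],[.022,-.007,.042],[.022,.007,.042],[.037,-.004,.03],[.037,.004,.03],[-.024,0,0]])
R0=R.from_euler('z',-.17)
def pts(v): return v[:3]+(R.from_rotvec(v[3:])*R0).apply(ob)
pr=np.array([.532,.207,.15,0,0,0.])
f=lambda v:(proj(s,pts(v))-px).ravel()
r=ls(f,pr,loss='soft_l1')
print(r.x.round(4));print(f(r.x).reshape(-1,2).round(1))
Rk=R.from_rotvec(r.x[3:])*R0
print('knob z axis',Rk.as_matrix()[:,2].round(3),'yaw',np.arctan2(Rk.as_matrix()[1,0],Rk.as_matrix()[0,0]))
print('knob origin in tool mm',(M.T@(r.x[:3]-p)*1000).round(2), 'tool x axis',M[:,0].round(3))
# constrained: upright
f2=lambda v:(proj(s,v[:3]+R.from_euler('z',v[3]).apply(ob))-px).ravel()
r2=ls(f2,[.532,.207,.15,-.17],loss='soft_l1');print(r2.x.round(4),r2.cost,r.cost,(M.T@(r2.x[:3]-p)*1000).round(2));print(f2(r2.x).reshape(-1,2).round(1).tolist())
E
python3 fit.py
```

```text
[ 0.5388  0.2032  0.153   0.0069 -0.0188 -0.0068]
[[-0.2  0.1]
 [ 0.4 -0. ]
 [ 0.6 -0.2]
 [-0.7 -0.3]
 [-1.5  0.3]
 [ 0.4  0.1]
 [ 0.1 -0.2]
 [ 0.2 -0.3]
 [-0.   0.5]]
knob z axis [-0.019 -0.007  1.   ] yaw -0.17690911928299033
knob origin in tool mm [-4.9  -3.94  1.05] tool x axis [-0.026  0.027 -0.999]
[ 0.538   0.203   0.1535 -0.1779] 2.8693886794155636 1.6519875596304483 [-5.47 -3.14  0.75]
[[0.1, 0.8], [0.8, 0.6], [0.4, -0.4], [-0.8, -0.5], [-1.3, 0.6], [0.6, 0.2], [-0.0, -0.6], [0.2, -0.8], [-0.5, -0.2]]
```

```bash
cat >> h.py <<'E'
KT=np.array([-5.2,-3.6,.9])/1000; KY=-1.572
def pk(kt,yaw,step=25,n=None):
    from workcell import ctrl
    o=ctrl.get_obs();M=toolR(o);p=o['tcp_pos'];k=p+M@KT
    cur=np.arctan2(M[1,2],M[0,2]);th=(yaw-KY-cur+np.pi/2)%np.pi-np.pi/2
    M2=R.from_euler('z',th).as_matrix()@M
    print('knob',k.round(4),'yaw',round(cur+KY,3))
    plan(np.array(kt)-M2@KT,yaw-KY,step,n)
E
python3 - <<'E'
from h import *
pk([.575,-.187,.155],-.57,25)
E
```

```text
knob [0.5384 0.2031 0.1533] yaw -0.177
t 12.67 tcp [0.5346 0.203  0.1482] zyaw 1.395 tilt [0.03  0.022] F [ 0.5 -0.6 -0.8] w 0.139 q7 0.88
1 [-0.8, -6.5, -23.5] 0.025
2 [-0.8, -7.1, -23.3] 0.025
3 [-0.8, -7.6, -23.2] 0.025
4 [-0.8, -8.2, -23.0] 0.025
5 [-0.8, -8.8, -22.8] 0.025
6 [-0.8, -9.3, -22.5] 0.025
7 [-0.8, -9.9, -22.3] 0.025
8 [-0.8, -10.4, -22.0] 0.025
9 [-0.8, -11.0, -21.8] 0.025
10 [-0.8, -11.5, -21.5] 0.025
11 [-0.8, -12.0, -21.2] 0.025
12 [-0.8, -12.5, -20.9] 0.025
13 [-0.8, -13.0, -20.6] 0.025
14 [-0.8, -13.5, -20.3] 0.025
15 [-0.8, -14.0, -19.9] 0.025
16 [-0.8, -14.5, -19.6] 0.025
```

Request:
play_rows(increments=[255,-1,-5,-12,0.02,255,-1,-7,-23,0.025,255,-1,-8,-23,0.025,255,-1,-8,-23,0.025,255,-1,-9,-23,0.025], newtons=100)

```text
clock: 13.08
tcp_pos: [0.542, 0.0937, 0.1434]
tool_rot: [1.206, 1.524, 2.486]
contact_force: [0.9, 0.5, -0.1]
gripper_width: 0.134
```

Request:
play_rows(increments=[255,-1,-9,-23,0.025,255,-1,-10,-22,0.025,255,-1,-10,-22,0.025,255,-1,-11,-22,0.025,255,-1,-11,-22,0.025])

```text
clock: 13.5
tcp_pos: [0.546, -0.0405, 0.1366]
tool_rot: [1.521, 1.512, 2.661]
contact_force: [-0.0, -0.5, -0.5]
gripper_width: 0.133
```

```bash
python3 - <<'E'
from h import *
pk([.575,-.187,.155],-.57,25)
E
```

```text
knob [ 0.5499 -0.0413  0.1416] yaw -0.432
t 13.5 tcp [ 0.546  -0.0405  0.1366] zyaw 1.14 tilt [0.059 0.003] F [-0.  -0.5 -0.5] w 0.133 q7 1.11
1 [-3.1, -13.8, -20.2] 0.023
2 [-3.1, -14.2, -19.9] 0.023
3 [-3.1, -14.7, -19.6] 0.023
4 [-3.1, -15.1, -19.2] 0.023
5 [-3.1, -15.6, -18.9] 0.023
6 [-3.1, -16.0, -18.5] 0.023
```

Request:
play_rows(increments=[255,-5,-14,-20,0.025,255,-5,-14,-20,0.025,255,-5,-14,-18,0.025,255,-5,-12,-14,0.025,255,-3,-6,-6,0.01])

```text
clock: 13.92
tcp_pos: [0.5561, -0.1536, 0.148]
tool_rot: [1.771, 1.497, 2.78]
contact_force: [-0.4, 0.1, -0.7]
gripper_width: 0.128
```

```bash
python3 - <<'E'
from h import *
from workcell import ctrl
print(toolR(ctrl.get_obs())[:,0].round(3))
pk([.575,-.187,.155],-.57,25)
E
```

```text
[-0.069  0.026 -0.997]
knob [ 0.56   -0.1549  0.1529] yaw -0.562
t 13.92 tcp [ 0.5561 -0.1536  0.148 ] zyaw 1.01 tilt [ 0.072 -0.015] F [-0.4  0.1 -0.7] w 0.128 q7 1.18
1 [-2.0, -14.8, -9.6] 0.004
2 [-2.0, -14.8, -9.6] 0.004
```

Request:
play_rows(increments=[255,-3,-12,-9,0,255,-1,-8,-8,0,255,0,0,0,0])

```text
clock: 14.17
tcp_pos: [0.5628, -0.1831, 0.1489]
tool_rot: [1.787, 1.493, 2.791]
contact_force: [-0.4, -0.8, -1.7]
gripper_width: 0.127
```

```bash
python3 - <<'E'
from h import *
from workcell import ctrl,eyes
print(toolR(ctrl.get_obs())[:,0].round(3))
pk([.575,-.187,.155],-.57,25)
s=eyes.snapshot('wrist');pickle.dump(s,open('pics/wrist13.pkl','wb'))
d=DOS
overlay(s,[(d,[rect(0,0,.15,.11,.062),circ(0,0,.009,.09),circ(0,0,.009,.062)],(0,255,0))],(160,0,480,340),2.2,'pics/w13.png')
E
```

```text
[-0.073  0.027 -0.997]
knob [ 0.5667 -0.1844  0.1538] yaw -0.568
t 14.17 tcp [ 0.5628 -0.1831  0.1489] zyaw 1.004 tilt [ 0.076 -0.017] F [-0.4 -0.8 -1.7] w 0.127 q7 1.22
1 [-1.8, -8.3, 2.2] 0.002
```

View pics/w13.png

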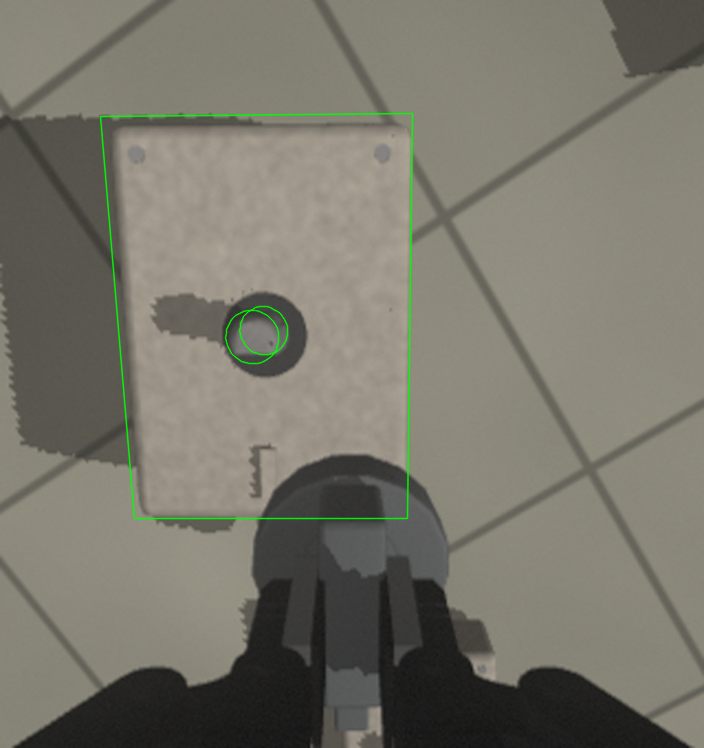

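```bash
python3 - <<'E'
from h import *
s=pickle.load(open('pics/wrist13.pkl','rb'))
cv2.imwrite('pics/w13z.png',cv2.resize(s['pixels'][120:180,230:320,::-1],None,fx=8,fy=8,interpolation=cv2.INTER_CUBIC))
E
```

```text
(no output)
```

View pics/w13z.png

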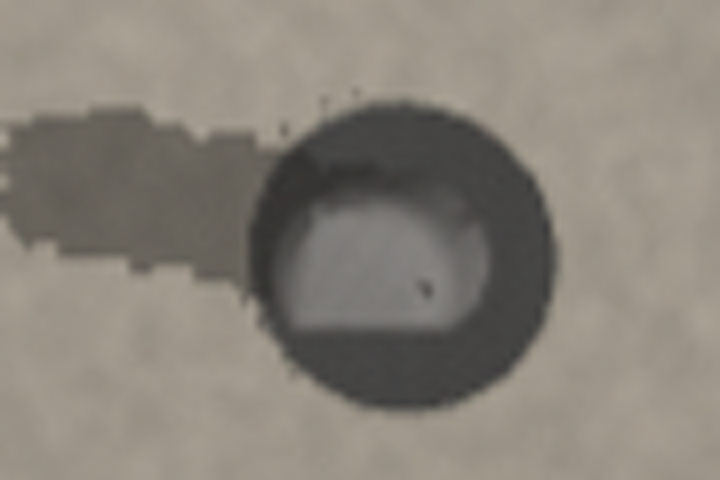

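```bash
python3 - <<'E'
from h import *
s=pickle.load(open('pics/wrist13.pkl','rb'))
cv2.imwrite('pics/w13k.png',cv2.resize(s['pixels'][190:350,240:400,::-1],None,fx=4.5,fy=4.5,interpolation=cv2.INTER_CUBIC))
print(back(s,[[275.75,153.9]],.09),back(s,[[279.9,151.4]],.064))
E
```

```text
[[ 0.50671707 -0.18622849  0.09      ]] [[ 0.50673204 -0.18677801  0.064     ]]
```

View pics/w13k.png

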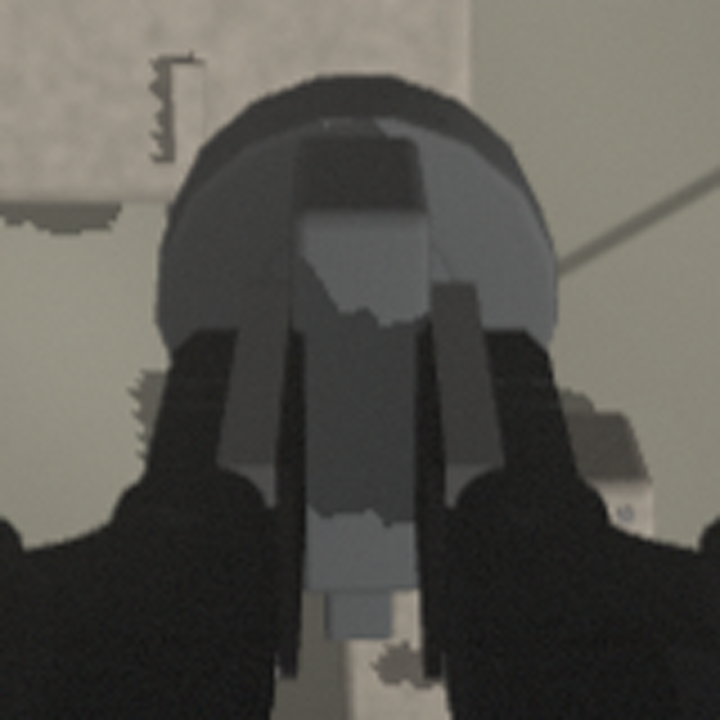

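```bash
cat > fit2.py <<'E'
from h import *
from scipy.optimize import least_squares as ls
from workcell import ctrl
s=pickle.load(open('pics/wrist13.pkl','rb'))
o=ctrl.get_obs();p=o['tcp_pos'];M=toolR(o)
px=np.array([[298,212],[428,212],[301,138],[415,138],[306,588],[416,588],[328,638],[391,638],[358,74]])/4.5+[239.5,189.5]
ob=np.array([[-.022,-.007,.042],[-.022,.007,.042],[-.022,-.007,.018],[-.022,.007,.018],[.022,-.007,.042],[.022,.007,.042],[.037,-.004,.03],[.037,.004,.03],[-.024,0,0]])
R0=R.from_euler('z',-.57)
def pts(v): return v[:3]+(R.from_rotvec(v[3:])*R0).apply(ob)
f=lambda v:(proj(s,pts(v))-px).ravel()
r=ls(f,[.567,-.184,.154,0,0,0],loss='soft_l1')
print(r.x.round(4));print(f(r.x).reshape(-1,2).round(1).tolist())
A=(R.from_rotvec(r.x[3:])*R0).as_matrix()
print('z axis',A[:,2].round(3),'yaw',np.arctan2(A[1,0],A[0,0]))
print('in tool',(M.T@(r.x[:3]-p)*1000).round(2),'rel z in tool',(M.T@A[:,2]).round(3))
E
python3 fit2.py
```

```text
[ 0.566  -0.1844  0.1507 -0.0144  0.0366  0.0012]
[[-1.0, -0.0], [0.8, -0.1], [-0.3, -0.0], [0.8, -0.1], [-1.9, 0.2], [2.0, 0.0], [-0.4, -0.4], [0.4, -0.5], [-0.2, 1.2]]
z axis [0.037 0.014 0.999] yaw -0.5692129483660588
in tool [-2.21 -4.16 -0.62] rel z in tool [-0.998  0.053  0.016]
```

```bash
cat >> h.py <<'E'
KT=np.array([-3.2,-4.1,-.3])/1000
SP=(.5067,-.1864)
E
python3 - <<'E'
from h import *
pk([*SP,.12],-.568,13)
E
```

```text
knob [ 0.5661 -0.1841  0.1517] yaw -0.567
t 14.22 tcp [ 0.5626 -0.1816  0.1488] zyaw 1.005 tilt [ 0.076 -0.016] F [-0.4  0.3 -0.7] w 0.131 q7 1.22
1 [6.0, 7.7, -5.5] 0.0
2 [6.0, 7.7, -5.5] 0.0
3 [6.0, 7.7, -5.5] 0.0
4 [6.0, 7.7, -5.5] 0.0
5 [6.0, 7.7, -5.5] 0.0
6 [6.0, 7.7, -5.5] 0.0
```

Request:
play_rows(increments=[255,4,6,-4,0,255,5,8,-6,0,255,5,8,-6,0,255,5,8,-6,0,255,5,8,-6,0])

```text
clock: 14.63
tcp_pos: [0.5119, -0.1748, 0.1259]
tool_rot: [1.714, 1.49, 2.73]
contact_force: [-0.3, -0.7, -0.9]
gripper_width: 0.133
```

```bash
python3 - <<'E'
from h import *
pk([*SP,.115],-.568,10)
E
```

```text
knob [ 0.5155 -0.1773  0.1287] yaw -0.556
t 14.63 tcp [ 0.5119 -0.1748  0.1259] zyaw 1.016 tilt [ 0.08  -0.011] F [-0.3 -0.7 -0.9] w 0.133 q7 1.24
1 [7.0, 0.8, -6.1] 0.006
2 [7.0, 0.7, -6.1] 0.006
```

Request:
play_rows(increments=[255,5,0,-5,0.006,255,5,0,-5,0.006,255,0,0,0,0,255,0,0,0,0])

```text
clock: 14.97
tcp_pos: [0.5012, -0.1786, 0.1136]
tool_rot: [1.719, 1.485, 2.727]
contact_force: [1.2, 0.5, -0.5]
gripper_width: 0.13
```

```bash
python3 - <<'E'
from h import *
from workcell import eyes
pk([*SP,.1],-.568,10)
s=eyes.snapshot('wrist');pickle.dump(s,open('pics/wrist14.pkl','wb'))
cv2.imwrite('pics/w14.png',cv2.resize(s['pixels'][100:350,200:440,::-1],None,fx=3,fy=2.4,interpolation=cv2.INTER_CUBIC))
s=eyes.snapshot('side');pickle.dump(s,open('pics/side14.pkl','wb'));cv2.imwrite('pics/s14.png',cv2.resize(s['pixels'][130:220,310:410,::-1],None,fx=7,fy=6,interpolation=cv2.INTER_CUBIC))
E
```

```text
knob [ 0.5047 -0.1812  0.1164] yaw -0.564
t 14.97 tcp [ 0.5012 -0.1786  0.1136] zyaw 1.008 tilt [ 0.085 -0.013] F [ 1.2  0.5 -0.5] w 0.13 q7 1.25
1 [8.0, -2.9, -1.6] 0.002
2 [8.0, -2.9, -1.6] 0.002
```

View pics/w14.png

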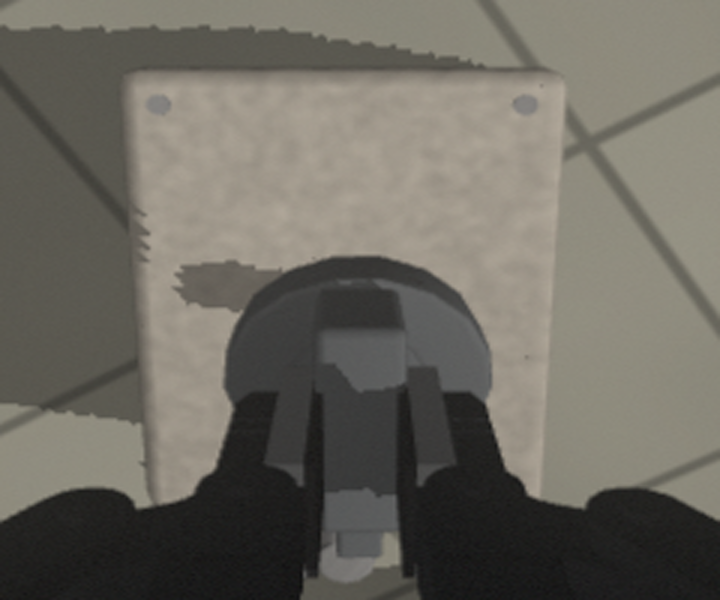

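View pics/s14.png

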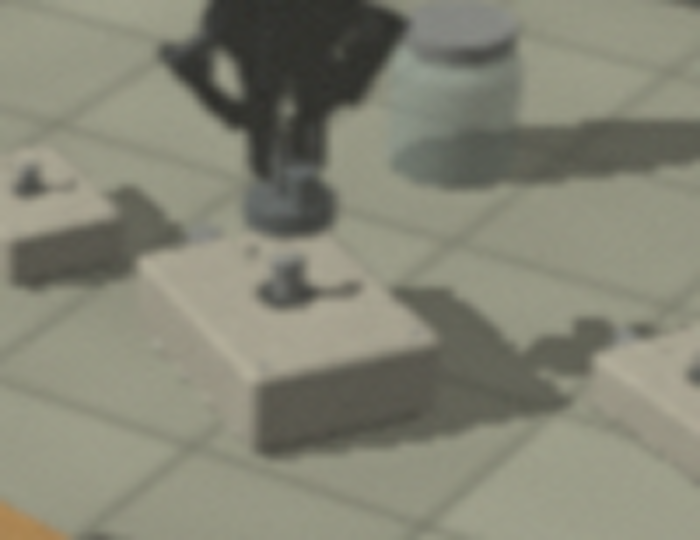

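Request:
play_rows(increments=[255,3,-3,-2,0,255,3,-2,-1,0,255,3,0,0,0,255,0,0,0,0])

```text
clock: 15.4
tcp_pos: [0.5059, -0.1842, 0.1042]
tool_rot: [1.711, 1.488, 2.72]
contact_force: [-0.6, -0.2, -0.9]
gripper_width: 0.136
```

```bash
python3 - <<'E'
from h import *
pk([*SP,.095],-.568,10)
E
```

```text
knob [ 0.5095 -0.1868  0.1071] yaw -0.563
t 15.4 tcp [ 0.5059 -0.1842  0.1042] zyaw 1.009 tilt [ 0.082 -0.012] F [-0.6 -0.2 -0.9] w 0.136 q7 1.25
1 [6.1, 0.8, -0.5] 0.003
2 [6.1, 0.8, -0.5] 0.003
```

Request:
play_rows(increments=[255,4,1,0,0,255,4,0,0,0,255,2,0,0,0,255,0,0,0,0])

```text
clock: 15.73
tcp_pos: [0.5043, -0.1832, 0.0929]
tool_rot: [1.71, 1.487, 2.719]
contact_force: [-0.0, 0.5, -0.9]
gripper_width: 0.133
```

```bash
python3 - <<'E'
from h import *
from workcell import eyes
pk([*SP,.092],-.568,10)
s=eyes.snapshot('wrist');pickle.dump(s,open('pics/wrist15.pkl','wb'))
cv2.imwrite('pics/w15.png',cv2.resize(s['pixels'][190:350,240:400,::-1],None,fx=4.5,fy=3.7,interpolation=cv2.INTER_CUBIC))
s=eyes.snapshot('side');pickle.dump(s,open('pics/side15.pkl','wb'));cv2.imwrite('pics/s15.png',cv2.resize(s['pixels'][130:220,310:410,::-1],None,fx=7,fy=6,interpolation=cv2.INTER_CUBIC))
E
```

```text
knob [ 0.5078 -0.1858  0.0958] yaw -0.563
t 15.73 tcp [ 0.5043 -0.1832  0.0929] zyaw 1.009 tilt [ 0.083 -0.012] F [-0.   0.5 -0.9] w 0.133 q7 1.25
1 [3.8, 0.3, -1.0] 0.005
```

View pics/s15.png

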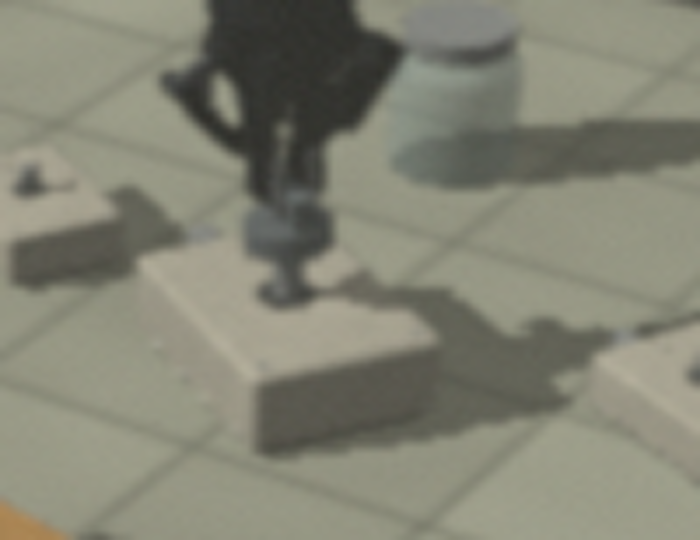

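View pics/w15.png

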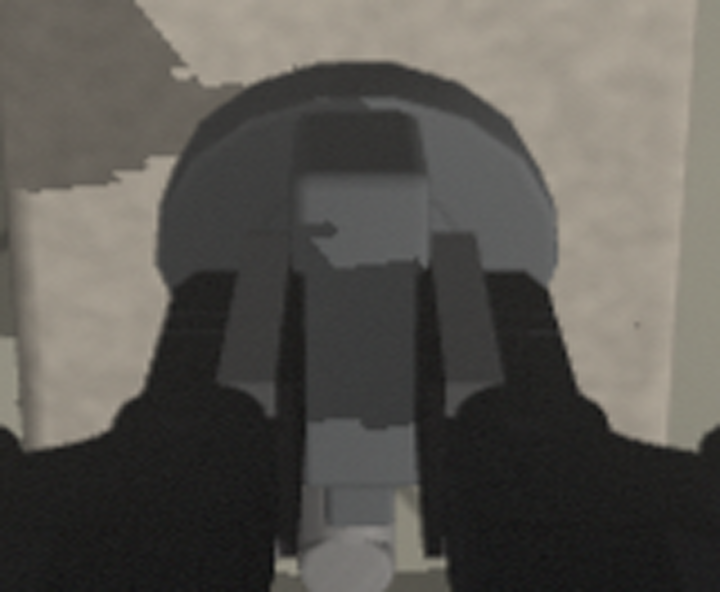

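Request:
play_rows(increments=[255,3,0,-1,0,255,3,0,0,0,255,2,0,0,0,255,0,0,0,0])

```text
clock: 16.17
tcp_pos: [0.5037, -0.1841, 0.0852]
tool_rot: [1.709, 1.489, 2.717]
contact_force: [-0.5, 0.4, -0.6]
gripper_width: 0.13
```

```bash
python3 - <<'E'
from h import *
pk([*SP,.085],-.568,10)
E
```

```text
knob [ 0.5073 -0.1867  0.088 ] yaw -0.563
t 16.17 tcp [ 0.5037 -0.1841  0.0852] zyaw 1.009 tilt [ 0.081 -0.011] F [-0.5  0.4 -0.6] w 0.13 q7 1.25
1 [3.1, 0.4, -0.0] 0.005
```

Request:
play_rows(increments=[255,3,0,0,0,255,3,0,0,0,255,0,0,0,0])

```text
clock: 16.42
tcp_pos: [0.5039, -0.1841, 0.0793]
tool_rot: [1.709, 1.49, 2.717]
contact_force: [-1.0, 0.8, 3.9]
gripper_width: 0.131
```

```bash
python3 - <<'E'
from h import *
pk([*SP,.075],-.568,10)
E
```

```text
knob [ 0.5074 -0.1867  0.0822] yaw -0.563
t 16.42 tcp [ 0.5039 -0.1841  0.0793] zyaw 1.009 tilt [ 0.08  -0.011] F [-1.   0.8  3.9] w 0.131 q7 1.25
1 [7.2, 0.2, -0.0] 0.005
```

```bash
cat > fit3.py <<'E'
from h import *
from scipy.optimize import least_squares as ls
ob=np.array([[-.022,-.007,.042],[-.022,.007,.042],[-.022,-.007,.018],[-.022,.007,.018],[.022,-.007,.042],[.022,.007,.042],[.037,-.004,.03],[.037,.004,.03],[-.024,0,0]])
pxA=np.array([[315,262],[406,262],[317,212],[401,212],[322,513],[402,513],[337,545],[381,545],[358,170]])/3+[199.5,149.5]
pxB=np.array([[298,212],[428,212],[301,138],[415,138],[306,588],[416,588],[328,638],[391,638],[358,74]])/4.5+[239.5,189.5]
C=np.array([-.1802309,.08228489,.00062233]) # cam in tool
for n,px in(('wrist12',pxA),('wrist13',pxB)):
    s=pickle.load(open(f'pics/{n}.pkl','rb'));E=s['extrinsics']
    # tool frame: reconstruct from cam: get R tool->cam const from wrist2? use camera frame and convert by nominal tool rot
    import json
    # tool axes: tool x = down-ish in cam. use state from wrist15 (taken with state known)
    globals()
    for x in (-.002,-.0052,-.0083,-.011):
        from workcell import ctrl
        pass
        Mt=pickle.load(open('pics/Mct.pkl','rb')) # tool->cam rotation
        M=E[:3,:3]@Mt; p=E[:3,3]-M@C
        R0=R.from_matrix(np.c_[-M[:,1],-M[:,2]*-1,-M[:,0]]) if 0 else None
        B=np.c_[-M[:,1],M[:,2],-M[:,0]]  # knob axes if aligned with tool
        f=lambda v:(proj(s,p+M@np.array([x,v[0],v[1]])+(R.from_rotvec(v[2:])*R.from_matrix(B)).apply(ob))-px).ravel()
        r=ls(f,[-.004,0,0,0,0],loss='soft_l1')
        print(n,x,(r.x[:2]*1000).round(2),r.x[2:].round(3),round(r.cost,2))
E
python3 - <<'E'
from h import *
from workcell import ctrl,eyes
o=ctrl.get_obs();M=toolR(o);s=eyes.snapshot('wrist');E=s['extrinsics']
pickle.dump(E[:3,:3].T@M,open('pics/Mct.pkl','wb'));print(M.T@(E[:3,3]-o['tcp_pos']))
s=eyes.snapshot('side');pickle.dump(s,open('pics/side16.pkl','wb'));cv2.imwrite('pics/s16.png',cv2.resize(s['pixels'][130:220,310:410,::-1],None,fx=7,fy=6,interpolation=cv2.INTER_CUBIC))
E
python3 fit3.py
```

```text
[-0.17782715  0.0812975   0.00106017]
wrist12 -0.002 [-4.07  0.06] [-0.025 -0.06  -0.002] 4.9
wrist12 -0.0052 [-1.67  0.08] [-0.021 -0.042 -0.002] 1.65
wrist12 -0.0083 [0.54 0.07] [-0.019 -0.026 -0.002] 5.2
wrist12 -0.011 [2.72 0.07] [-0.015 -0.007 -0.002] 11.36
wrist13 -0.002 [-4.13  0.06] [-0.05  -0.048 -0.001] 6.12
wrist13 -0.0052 [-1.69  0.1 ] [-0.039 -0.033 -0.001] 4.68
wrist13 -0.0083 [0.48 0.13] [-0.03  -0.019 -0.001] 9.36
wrist13 -0.011 [2.64 0.15] [-0.019 -0.004 -0.001] 16.38
```

View pics/s16.png

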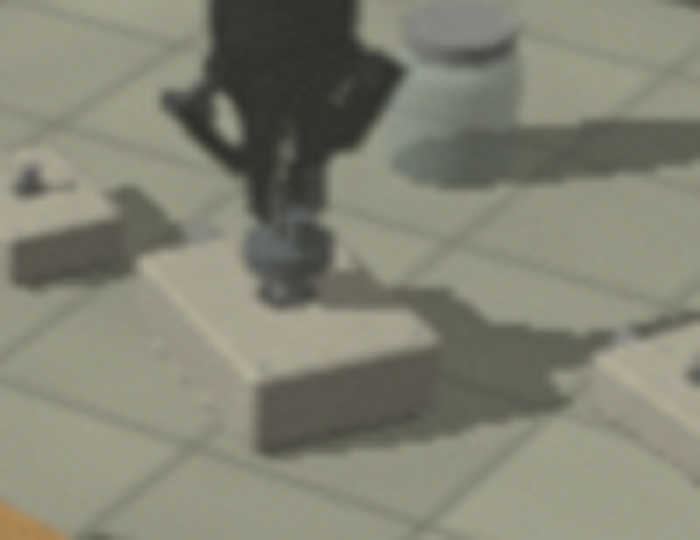

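```bash
python3 - <<'E'
from h import *
s=pickle.load(open('pics/side16.pkl','rb'))
im=[]
for z in(.079,.083,.087,.091):
    P=(*SP,-.567)
    overlay(s,[(P,[circ(0,0,.024,z),circ(0,0,.024,z+.018),rect(0,0,.044,.014,z+.042)],(0,0,255)),(P,[circ(0,0,.009,.062)],(0,255,0))],(335,150,375,190),9,'pics/t.png')
    im.append(cv2.imread('pics/t.png'))
cv2.imwrite('pics/s16o.png',np.vstack([np.hstack(im[:2]),np.hstack(im[2:])])[:600])
E
```

```text
(no output)
```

View pics/s16o.png

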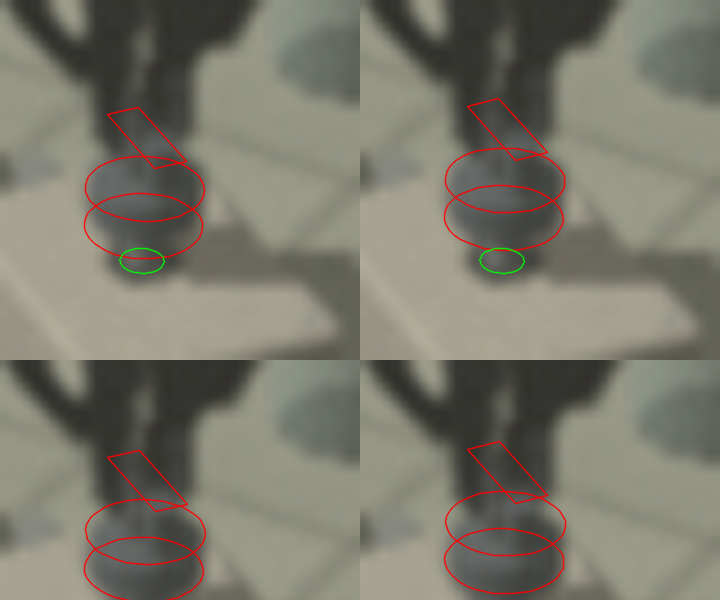

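Request:
play_rows(increments=[255,3,0,0,0,255,3,0,0,0,255,3,0,0,0], newtons=110)

```text
clock: 16.77
tcp_pos: [0.5044, -0.1843, 0.0727]
tool_rot: [1.709, 1.493, 2.718]
contact_force: [-5.9, 2.2, 29.9]
gripper_width: 0.133
```

```bash
python3 - <<'E'
from h import *
from workcell import eyes
pk([*SP,.067],-.568,10)
s=eyes.snapshot('side');pickle.dump(s,open('pics/side17.pkl','wb'));cv2.imwrite('pics/s17.png',cv2.resize(s['pixels'][130:220,310:410,::-1],None,fx=7,fy=6,interpolation=cv2.INTER_CUBIC))
E
```

```text
knob [ 0.5079 -0.1868  0.0756] yaw -0.563
t 16.77 tcp [ 0.5044 -0.1843  0.0727] zyaw 1.009 tilt [ 0.077 -0.011] F [-5.9  2.2 29.9] w 0.133 q7 1.25
1 [8.6, 0.6, -0.2] 0.005
```

View pics/s17.png

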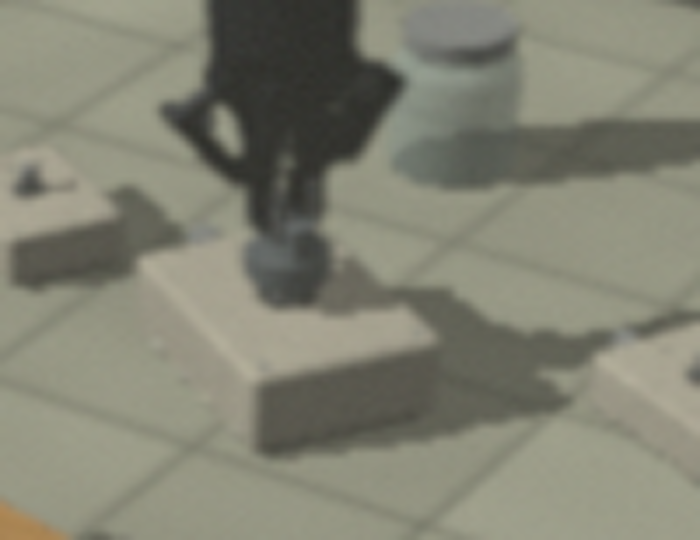

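```bash
python3 - <<'E'
from h import *
s=pickle.load(open('pics/side17.pkl','rb'))
im=[]
for z in(.067,.071,.075,.081):
    P=(*SP,-.567)
    overlay(s,[(P,[circ(0,0,.024,z),circ(0,0,.024,z+.018),rect(0,0,.044,.014,z+.042)],(0,0,255)),(DOS,[rect(0,0,.15,.11,.062)],(0,255,0))],(335,145,375,185),9,'pics/t.png')
    im.append(cv2.imread('pics/t.png')[:300])
cv2.imwrite('pics/s17o.png',np.vstack([np.hstack(im[:2]),np.hstack(im[2:])]))
s0=pickle.load(open('pics/side15.pkl','rb'));s1=pickle.load(open('pics/side14.pkl','rb'))
g=[cv2.resize(a['pixels'][145:190,335:375,::-1],None,fx=6,fy=10,interpolation=cv2.INTER_CUBIC) for a in(s1,s0,s)]
cv2.imwrite('pics/cmp.png',np.hstack(g))
E
```

```text
(no output)
```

View pics/s17o.png

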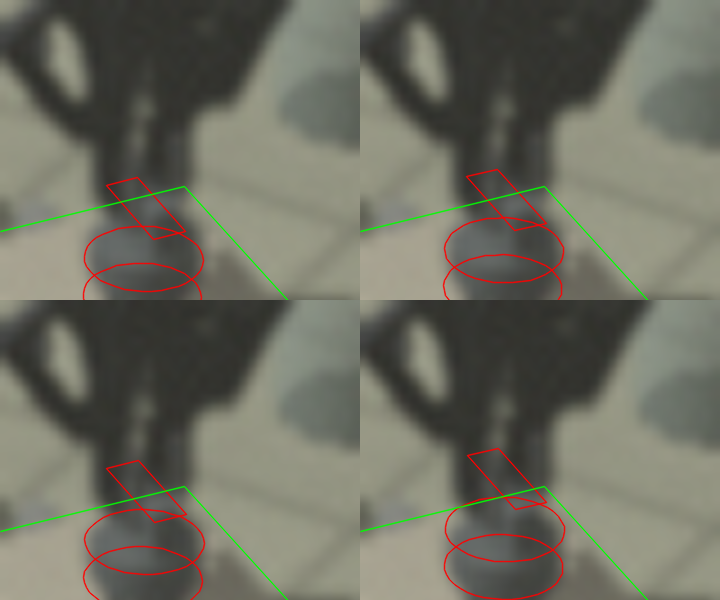

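View pics/cmp.png

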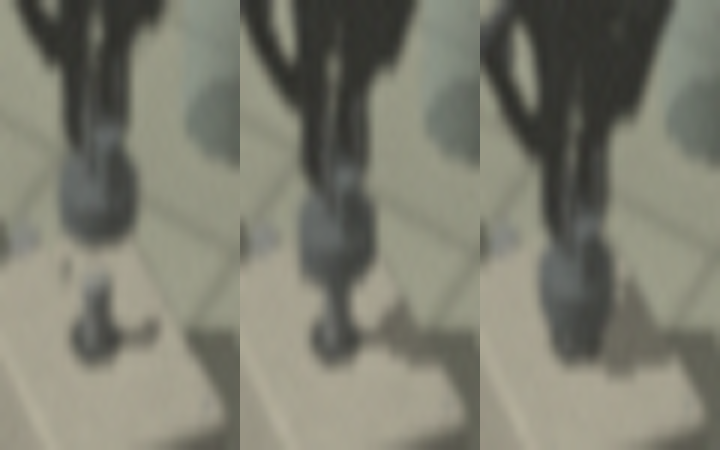

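Request:
play_rows(increments=[255,-5,0,0,0,255,-5,0,0,0,255,-4,0,0,0,255,0,0,0,0])

```text
clock: 17.15
tcp_pos: [0.5054, -0.1846, 0.0874]
tool_rot: [1.71, 1.493, 2.718]
contact_force: [0.4, -0.4, -0.5]
gripper_width: 0.131
```

```bash
cat >> h.py <<'E'
KT=np.array([-8.8,1.3,.1])/1000
SP=(.5064,-.1865)
E
python3 - <<'E'
from h import *
from workcell import eyes
pk([*SP,.094],-.568,10)
s=eyes.snapshot('wrist');pickle.dump(s,open('pics/wrist18.pkl','wb'))
cv2.imwrite('pics/w18.png',cv2.resize(s['pixels'][190:350,240:400,::-1],None,fx=4.5,fy=3.7,interpolation=cv2.INTER_CUBIC))
E
```

```text
knob [ 0.505  -0.1841  0.0962] yaw -0.563
t 17.15 tcp [ 0.5054 -0.1846  0.0874] zyaw 1.009 tilt [ 0.077 -0.011] F [ 0.4 -0.4 -0.5] w 0.131 q7 1.25
1 [2.0, -2.7, -1.3] 0.005
```

View pics/w18.png

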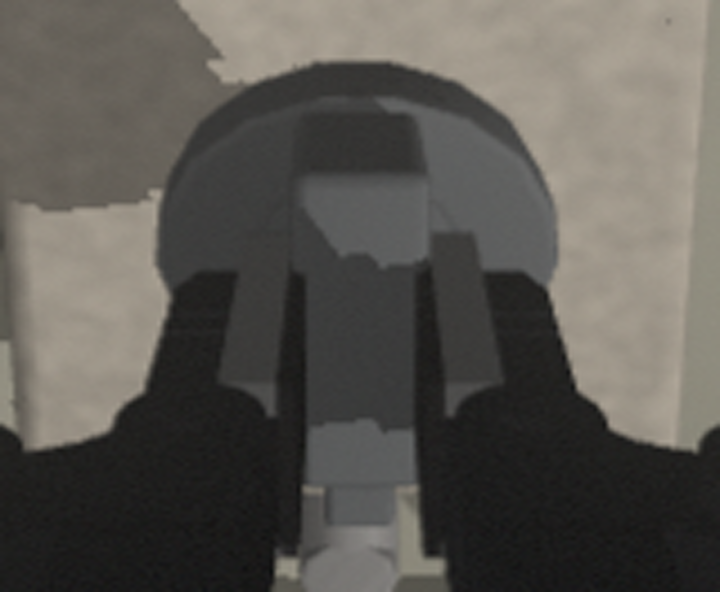

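Request:
play_rows(increments=[255,1,-3,-1,0,255,1,0,0,0,255,0,0,0,0])

```text
clock: 17.45
tcp_pos: [0.5064, -0.1869, 0.0832]
tool_rot: [1.712, 1.491, 2.72]
contact_force: [-0.7, -0.3, -0.2]
gripper_width: 0.13
```

```bash
python3 - <<'E'
from h import *
from workcell import ctrl
pk([*SP,.088],-.568,10);print(ctrl.get_obs()['ft_torque'])
E
```

```text
knob [ 0.506  -0.1864  0.0921] yaw -0.563
t 17.45 tcp [ 0.5064 -0.1869  0.0832] zyaw 1.009 tilt [ 0.079 -0.011] F [-0.7 -0.3 -0.2] w 0.13 q7 1.25
1 [4.0, -0.7, 0.2] 0.005
[-0.02926997 -0.08307833  0.02887928]
```

Aligned per the new estimate. Descend gently.

Request:
play_rows(increments=[255,2,0,0,0,255,2,0,0,0,255,2,0,0,0,255,0,0,0,0])

```text
clock: 17.78
tcp_pos: [0.5056, -0.1868, 0.0755]
tool_rot: [1.713, 1.49, 2.721]
contact_force: [0.1, -0.3, -0.9]
gripper_width: 0.127
```

```bash
python3 - <<'E'
from h import *
from workcell import ctrl
pk([*SP,.088],-.568,10);print(ctrl.get_obs()['ft_torque'])
E
```

```text
knob [ 0.5052 -0.1863  0.0844] yaw -0.563
t 17.78 tcp [ 0.5056 -0.1868  0.0755] zyaw 1.009 tilt [ 0.08  -0.011] F [ 0.1 -0.3 -0.9] w 0.127 q7 1.25
1 [-3.7, -0.8, 0.4] 0.005
[-0.09334295 -0.12013032  0.03079904]
```

Request:
play_rows(increments=[255,2,-0.5,0,0,255,2,-0.4,0,0,255,2,-0.3,0,0,255,0,0,0,0])

```text
clock: 18.12
tcp_pos: [0.5058, -0.187, 0.0685]
tool_rot: [1.713, 1.489, 2.721]
contact_force: [-0.7, 0.7, -0.8]
gripper_width: 0.129
```

```bash
python3 - <<'E'
from h import *
from workcell import ctrl
pk([*SP,.075],-.568,10);print(ctrl.get_obs()['ft_torque'])
E
```

```text
knob [ 0.5054 -0.1865  0.0774] yaw -0.563
t 18.12 tcp [ 0.5058 -0.187   0.0685] zyaw 1.009 tilt [ 0.081 -0.012] F [-0.7  0.7 -0.8] w 0.129 q7 1.25
1 [2.3, -1.0, 0.6] 0.005
[-0.05020255 -0.04129606  0.03084571]
```

Request:
play_rows(increments=[255,2,-0.3,0,0,255,2,-0.3,0,0,255,2,-0.2,0,0])

```text
clock: 18.37
tcp_pos: [0.5061, -0.1871, 0.0628]
tool_rot: [1.713, 1.489, 2.721]
contact_force: [-1.4, 0.9, 5.5]
gripper_width: 0.133
```

```bash
python3 - <<'E'
from h import *
pk([*SP,.067],-.568,10)
E
```

```text
knob [ 0.5057 -0.1867  0.0716] yaw -0.563
t 18.37 tcp [ 0.5061 -0.1871  0.0628] zyaw 1.009 tilt [ 0.081 -0.012] F [-1.4  0.9  5.5] w 0.133 q7 1.25
1 [4.6, -0.9, 0.5] 0.005
```

Request:
play_rows(increments=[255,2,-0.2,0,0,255,2,-0.2,0,0,255,2,-0.2,0,0])

```text
clock: 18.62
tcp_pos: [0.5062, -0.1872, 0.058]
tool_rot: [1.715, 1.489, 2.723]
contact_force: [-5.6, 1.7, 22.8]
gripper_width: 0.129
```

```bash
python3 - <<'E'
from h import *
pk([*SP,.067],-.568,10)
E
```

```text
knob [ 0.5058 -0.1867  0.0668] yaw -0.563
t 18.62 tcp [ 0.5062 -0.1872  0.058 ] zyaw 1.009 tilt [ 0.081 -0.012] F [-5.6  1.7 22.8] w 0.129 q7 1.25
1 [-0.2, -0.4, 0.5] 0.005
```

Request:
play_rows(increments=[255,2,0,0,0,255,2,0,0,0])

```text
clock: 18.78
tcp_pos: [0.5063, -0.1872, 0.058]
tool_rot: [1.722, 1.489, 2.73]
contact_force: [-6.9, 2.4, 20.6]
gripper_width: 0.128
```

```bash
python3 - <<'E'
from h import *
from workcell import eyes,ctrl
for n in('side','wrist'):
    s=eyes.snapshot(n);pickle.dump(s,open(f'pics/{n}20.pkl','wb'))
    if n=='side': 
        cv2.imwrite('pics/s20.png',cv2.resize(s['pixels'][130:280,240:410,::-1],None,fx=4,fy=4,interpolation=cv2.INTER_CUBIC))
    else: cv2.imwrite('pics/w20.png',s['pixels'][:,:,::-1])
pk([*SP,.067],-.568,10)
E
```

```text
knob [ 0.5059 -0.1867  0.0669] yaw -0.563
t 18.88 tcp [ 0.5063 -0.1872  0.058 ] zyaw 1.009 tilt [ 0.081 -0.012] F [-6.2  1.2 19.3] w 0.127 q7 1.25
1 [-0.2, -0.3, 0.4] 0.005
```

View pics/s20.png

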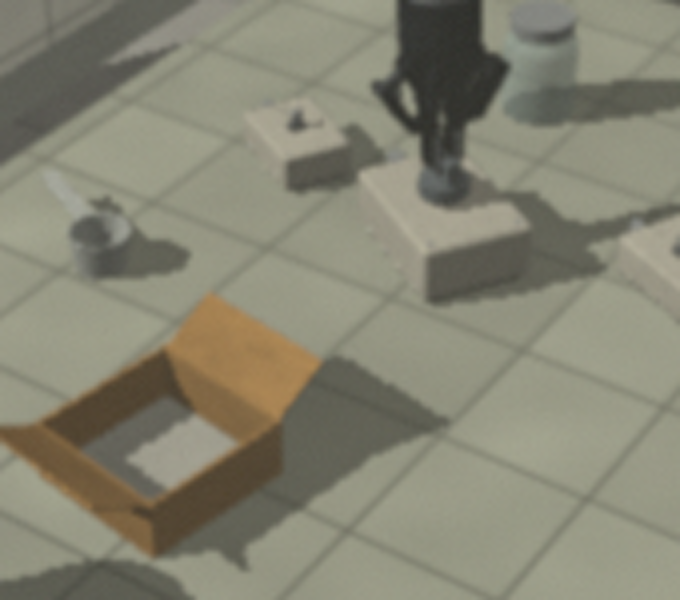

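View pics/w20.png

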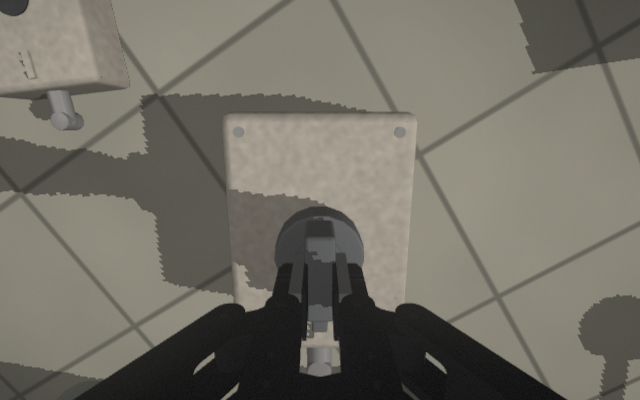

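```bash
python3 - <<'E'
from workcell import ctrl
print(ctrl.job_done());o=ctrl.get_obs();print(o['clock'],o['tcp_pos'],o['contact_force'],o['gripper_width'])
E
```

```text
the job is handed in; nothing more can be done
None
the job is handed in; nothing more can be done
```

The knob is on the largest doser's spindle and pressed down to the stop, with the gripper still holding it. I handed the job in at about 18.9 s of the 54 s.

**What I did**
- Folded both carton flaps back.
- Gripped the knob by its bar and lifted it out.
- Turned it so the flats matched.
- Pushed it onto the spindle and kept pressing at 110 N grip.

**Last checks**
- The knob's underside was about 67 mm above the ledge, which is the height for fully on and fully pressed.
- The upward force on the tool was steady at about 20 N, against 9 N from the spring at the stop.
- The pointer was within about 0.01 rad of the measured flat direction, on the spout side.
- The flaps looked folded to about 2.5 rad.
- The scoop and jar stood where they were in the final picture. The tub was outside the last crops, so I did not check it at the end.

**What failed or disagreed**
- The fingertips turned out to be about 37 mm above the reported TCP. The first pass at the flaps therefore missed them and had to be repeated.
- My first camera estimate put the knob about 5 mm off along its bar. On the first try it rested on the spindle tip and pressed it down with about 30 N. I lifted, corrected the position and it slid on freely.
- The arm's tilt drifted to about 0.08 rad. I estimate the knob itself at about 0.05 rad of tilt, under the 0.15 limit.
- Camera and arm readings of the knob's height differed by about 5 mm. I trusted the arm, and the heights at which contact was felt bore that out.

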